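# Load the board dryer and start it

### The arm

A 6-joint arm with a two-finger parallel gripper is mounted at the origin on the work surface. World frame = base frame: x ahead of the robot, y to its left, z up, the work surface at z = 0. Lengths are in m, angles in rad, forces in N, time in s.
With the tool pointing down it reaches from about 0.4 to 0.825 m from the base axis. Payload 7 kg.
Tool frame: the origin (TCP) lies on the mounting face of the last link; the fingertips stand 178 mm ahead of it and the grasp point (between the pads) lies 159 mm ahead of it; z points along the fingers, y is the direction in which the jaws open and shut (so a half turn about z gives the same grasp; the last joint's range is limited). The gripper opens to 88 mm and grips with 3 to 60 N. Pads are 19 mm wide; open, the fingers measure 130 mm over their backs; the gripper's body (78 mm by 193 mm) begins 47 mm behind the grasp point.
Start: joints at [1.4, 0.359, 0.012, 0, -1.224, -0.288], TCP at [0.299, 0.605, 0.405] pointing down, gripper open.
Joint ranges: [-3.07, 3.07], [-1.43, 2.12], [-1.02, 1.25], [-3.03, 1.67], [-3.05, -0], [-3.03, 3.03]. Speed limits (rad/s): [2.39, 2.39, 3.01, 3.14, 3.14, 3.14].

### API

Orientations are given as [roll, pitch, yaw] about the fixed x, y, z axes, in that order (R = Rz(yaw) Ry(pitch) Rx(roll)).
In Python, from station import * gives the robot as it stands.
- The arm moves only by the tool arm_command, never from a script. Its argument "targets" is a list of rows, each a list of 3 entries, a list of its own where there are three numbers: the turn, a rotation vector about the world's x, y, z in rad, then the shift along the world's x, y, z in mm, then the closure, from 0 (fully open) to 1 (shut). In form: [[[wx, wy, wz], [tx, ty, tz], fingers], ...]. A call has 1 to 8 rows; each row shifts and turns the commanded pose from where the row before left it; what a row does not reach is not made up. A row lasts 1/10 s, in which the tool goes at most 50 mm and 8.59 degrees, less where a joint would pass 70% of its speed; a pose out of reach is approached as far as the arm can. A call with a gripper value outside its range is refused whole. The fingers move at their own pace and stop on an object; "squeeze" is the grip in N (left out, the last holds). Time passes only in rows, so rows that do not move let the fingers close. It gives the time, the measured TCP pose, the force and the opening at its end, in the units of the state.
- get_state(): the state, without advancing time (a new reading comes with each control period).
- grab_frame(name): name is "scene" or "side" or "wrist"; returns (picture, depth): 384x512x3 uint8, red, green, blue; 384x512 float32, m along the optical axis (not along the pixel's ray), 0 where there is no reading.
- camera_params(name): a dict with "mtx" (3x3 intrinsics, pixels), "k1" (the pictures are not rectified: a ray, as slopes to the right and down, at radius r is drawn at 1 + k1 r^2 times it, then the intrinsics apply), "eye" and "orientation" of the camera in the world. Camera axes: x right, y down, z forward; pixel columns grow to the right and rows downward; lengths in m; the calibration is good to about 2 mm. A picture is of the moment at which its call begins: read the wrist's pose just before it. camera_params takes no time and is no camera call; for the wrist camera it gives the pose at the moment of the call.
- job_done(): hands the job in, once; it reports no verdict.
The state is a dict: "t": time; "q": joint angles; "qd": joint speeds; "joint_efforts": joint torques, N m; "eef_pos": TCP position; "ee_rot": TCP orientation; "force": force on the tool from outside, world axes, zero at the start; "moment": the same for the moment, N m; "width": finger opening in m.
Only numpy, scipy, OpenCV 4.12 (cv2) and the standard library are available. Lean on these libraries where they do the work, as an engineer would, in place of code of your own. Each camera call takes 0.05 s, during which the arm holds its last target.

### The job

The drying stand is running: first turn its dial fully anticlockwise, to off. With it off, take the dish brush from the stand and lay it flat inside the wooden sink tray, and move every board from the blue tub to the stand, upright on its long edge, down on the slot's floor and about centred along the slot, one board to a slot, any slot. Only then turn the dial fully clockwise to its stop, leaving the two spray bottles and the soap bottle alone.

Things in the scene. Friction and masses are not known exactly. Their poses are not given: they have to be found in the camera images.
- dryer: Electric drying stand for boards, fixed: white base 180 (x) x 280 (y) x 30 mm high, grey console (70 x 130 x 110 mm high) at its +x side, centred at x = 150 mm. Origin: centre of the base's underside; z up. Slot centres lie at y = -104, -52, 0, 52, 104 mm, x = 0, slot floor at z = 30 mm.
- slot_mid (a point): Centre of the floor of the stand's middle slot. Ten steel wire hoops (5 mm wire, x from -60 to 60 mm of the stand, tops 90 mm above the worktop) stand in pairs and make five slots, 20 mm clear between the wires, along the stand's x, open at both ends. The 27 mm gaps between pairs are not slots.
- dial (a joint): Angle of the stand's black timer dial, rad: 0 = off (fully anticlockwise seen from above), grows clockwise to 2.6 = full (end stop). Light friction (0.03 N m), stays where it is left. Its grip is a bar across the dial; at 0 the bar lies along the stand's x axis, at angle q it is turned q clockwise from there.
- dial_grip (a point): Point on the dial's vertical axis at the height to grip the bar from above (at x = 150, y = 0 mm of the stand). The bar is 46 mm long, 14 mm thick, and its top is 7 mm above this point, 154 mm above the worktop.
- tub: Blue washing-up tub, fixed: 200 (x) x 345 (y) x 55 mm high. Origin: centre of its underside. Inside, pairs of white ribs (tops 66 mm above the worktop) make five bays, 28 mm wide, at y = -132, -66, 0, 66, 132 mm; the boards lean in them, 6 mm above the worktop.
- tray: Wooden sink tray, fixed: 105 (x) x 260 (y) x 22 mm high, wall 4 mm, floor about 4 mm thick. Origin: centre of its underside.
- brush: Orange dish brush, 200 mm long, 90 g, lying along its x axis. Origin: on its underside, 100 mm from either end; z up when lying flat. Handle 18 wide x 18 mm high from x = -100 to 45 mm, head 60 x 50 x 24 mm at x = 40 to 100 mm, bristles down; it balances near x = 25 mm. At the start it lies across the tops of the stand's wires.
- board_green: Small serving board, green plastic, 160 (x) x 12 (y, thickness) x 125 mm (z), about 0.2 kg; may be absent. Origin: middle of its long lower edge; z runs from there up to the upper long edge. At the start it leans in a bay of the tub, about 0.22 rad from vertical to one side.
- board_red: Small serving board, red plastic, 160 (x) x 12 (y, thickness) x 125 mm (z), about 0.2 kg; may be absent. Origin: middle of its long lower edge; z runs from there up to the upper long edge. At the start it leans in a bay of the tub, about 0.22 rad from vertical to one side.
- board_yellow: Small serving board, yellow plastic, 160 (x) x 12 (y, thickness) x 125 mm (z), about 0.2 kg; may be absent. Origin: middle of its long lower edge; z runs from there up to the upper long edge. At the start it leans in a bay of the tub, about 0.22 rad from vertical to one side.
- board_black: Small serving board, black plastic, 160 (x) x 12 (y, thickness) x 125 mm (z), about 0.2 kg; may be absent. Origin: middle of its long lower edge; z runs from there up to the upper long edge. At the start it leans in a bay of the tub, about 0.22 rad from vertical to one side.
- board_wood: Small serving board, brown wood, 160 (x) x 12 (y, thickness) x 125 mm (z), about 0.2 kg; may be absent. Origin: middle of its long lower edge; z runs from there up to the upper long edge. At the start it leans in a bay of the tub, about 0.22 rad from vertical to one side.
- spray_a: Cobalt blue spray bottle with black trigger head, 200 mm high, 68 mm in diameter, standing loose. Origin: centre of its underside. A bystander.
- spray_b: Cobalt blue spray bottle with black trigger head, 200 mm high, 68 mm in diameter, standing loose. Origin: centre of its underside. A bystander.
- soap: Clear soap bottle, 56 mm in diameter, 150 mm high, standing loose. Origin: centre of its underside. A bystander.
There are look-alikes about, which are no part of the job. What is shaped like the board_black but orange or pink is not meant.

How it is judged:
By the outcome, as a careful person would: the job done as asked, in the order asked, and still so for the second after the job is handed in, with the robot touching nothing.
Of board_green, board_red, board_yellow, board_black, board_wood only 3 to 5 are there at a start; the rules pass over those that are not, and their reading is None.
At some moment in a run one of brush, board_green, board_red, board_yellow, board_black, board_wood may be knocked a few centimetres aside while the robot is not near it.
It also fails if it takes over 210 s, if anything falls off the work surface, if the arm or the gripper's body presses on something with over 40 N, if the wrist force passes 120 N, or if a joint passes its speed limit or range.

## Working session

There is one attempt and no reset: what is moved stays moved. The work goes in short steps, Python scripts to look and compute and a tool call to move; the robot and the scene stay as the last step left them, time stands still between calls to the robot, and variables do not carry over. Pictures are saved under pics/ and viewed, and the job is handed in when it is done.

Besides the shell and the picture viewer there is one more tool, called after ">>>" by a JSON object that holds its "op" and its "data". arm_command: Moves the arm, as the interface text tells. Its arguments: {"type":"object","properties":{"targets":{"type":"array"},"squeeze":{"type":"number"}},"required":["targets"]}

```bash
ls; mkdir -p pics; cat > h.py <<'E'
from station import *
import numpy as np, cv2
from scipy.spatial.transform import Rotation as R
def save(n,f):
    p,d=grab_frame(n); cv2.imwrite('pics/'+f+'.png',p[:,:,::-1]); np.savez('pics/'+f+'.npz',p=p,d=d); return p,d
def st():
    s=get_state(); print('t',round(s['t'],2),'pos',np.round(s['eef_pos'],4),'rot',np.round(s['ee_rot'],3),'F',np.round(s['force'],1),'w',round(s['width'],4),'q',np.round(s['q'],2)); return s
E
python3 - <<'E'
from h import *
s=st()
for n in ['scene','side','wrist']:
    c=camera_params(n); print(n,c); save(n,n+'0')
st()
E
```

```text
pics
t 0.0 pos [0.2989 0.605  0.4037] rot [ 3.14  -0.    -0.459] F [ 0.3 -0.3  0.3] w 0.0876 q [ 1.4   0.36  0.01 -0.   -1.22 -0.29]
scene {'mtx': array([[408.63924562,   0.        , 251.53455078],
       [  0.        , 408.63924562, 189.56392328],
       [  0.        ,   0.        ,   1.        ]]), 'k1': -0.07843056072383339, 'eye': array([ 1.24240394, -0.38315443,  0.88574886]), 'orientation': array([-2.37672464,  0.00618986,  1.07453   ])}
side {'mtx': array([[404.52322227,   0.        , 244.31628943],
       [  0.        , 404.52322227, 192.80415833],
       [  0.        ,   0.        ,   1.        ]]), 'k1': -0.14556087344212487, 'eye': array([ 0.34629898, -0.84831627,  1.15925508]), 'orientation': array([-2.45307683, -0.00259164, -0.27797816])}
wrist {'mtx': array([[321.66815145,   0.        , 256.93029663],
       [  0.        , 321.66815145, 193.7228727 ],
       [  0.        ,   0.        ,   1.        ]]), 'k1': -0.08163126036734436, 'eye': array([0.36235603, 0.57222419, 0.38406153]), 'orientation': array([ 2.86943218e+00, -1.83666034e-03, -2.02963667e+00])}
t 0.15 pos [0.2989 0.6051 0.404 ] rot [ 3.14  -0.    -0.459] F [ 0.2 -0.2 -0.7] w 0.0876 q [ 1.4   0.36  0.01 -0.   -1.22 -0.29]
```

View pics/scene0.png

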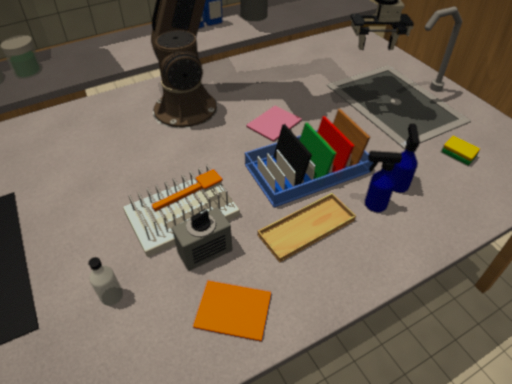

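View pics/side0.png

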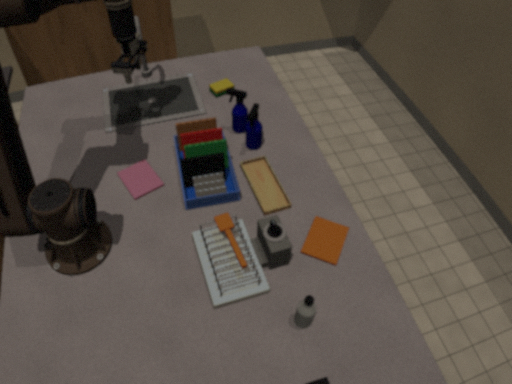

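View pics/wrist0.png

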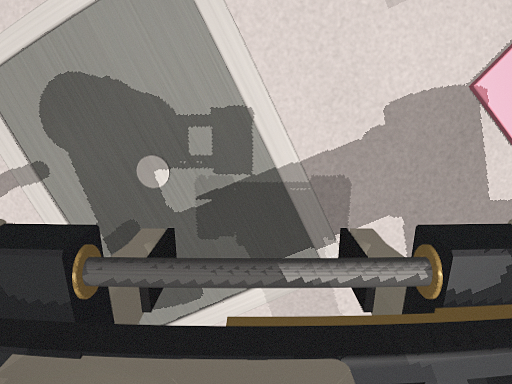

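The scene view shows the stand at about (180,210), with the brush across it and the console and dial at (203,232). The tub is at (308,170) and holds four boards: black, green, red and wood, with no yellow. The tray is at (307,226), the sprays at (380,185) and (405,165), and the soap at (105,283). Next I measure their positions.

```bash
cat >> h.py <<'E'
def rays(c,uv):
    uv=np.asarray(uv,float).reshape(-1,1,2)
    k=c['mtx']; s=(uv[:,0]-[k[0,2],k[1,2]])/[k[0,0],k[1,1]]
    x=s.copy()
    for _ in range(20):
        x=s/(1+c['k1']*(x**2).sum(1,keepdims=True))
    return np.c_[x,np.ones(len(x))]@R.from_euler('xyz',c['orientation']).as_matrix().T
def cloud(c,d):
    v,u=np.mgrid[0:384,0:512]
    r=rays(c,np.c_[u.ravel(),v.ravel()])
    P=(c['eye']+r*d.reshape(-1,1)).reshape(384,512,3); P[d<=0]=np.nan
    return P
def onplane(c,uv,z):
    r=rays(c,uv); return c['eye']+r*((z-c['eye'][2])/r[:,2])[:,None]
E
python3 - <<'E'
from h import *
for n in ['scene','side']:
    c=camera_params(n); D=np.load(f'pics/{n}0.npz'); p,d=D['p'],D['d']; P=cloud(c,d)
    hsv=cv2.cvtColor(p,cv2.COLOR_RGB2HSV); H,S,V=[hsv[...,i].astype(int) for i in range(3)]
    Z=P[...,2]; X=P[...,0];Y=P[...,1]
    on=(X>0.2)&(X<1.1)&(Y>-.6)&(Y<.7)
    print(n,'table z',np.nanmedian(Z[on]))
    ms={'blue':(H>105)&(H<125)&(S>120),'orange':(H>5)&(H<16)&(S>200)&(Z>.05),'red':((H<4)|(H>175))&(S>180)&(Z>.03),'green':(H>45)&(H<80)&(S>120)&(Z>.03),'black':(V<45)&(Z>.03)&(Z<.2),'wood/tray':(H>10)&(H<25)&(S>90)&(Z<.2)}
    for k,m in ms.items():
        m=(m&on).astype(np.uint8)
        nn,l,s,ce=cv2.connectedComponentsWithStats(m)
        for i in range(1,nn):
            if s[i,4]<40: continue
            q=P[l==i]
            print(k,s[i,4],'px',np.round(ce[i]),'min',np.round(np.percentile(q,2,0),3),'max',np.round(np.percentile(q,98,0),3))
    # topdown map
    res=0.002; W=450;Hh=600
    img=np.zeros((600,450,3),np.uint8); zb=np.full((600,450),-1.)
    ok=on&np.isfinite(Z)
    ii=((0.6-Y[ok])/res).astype(int); jj=((X[ok]-.2)/res).astype(int)
    col=p[ok]; z=Z[ok]; o=np.argsort(z)
    ii,jj,col=ii[o],jj[o],col[o]; g=(ii>=0)&(ii<600)&(jj>=0)&(jj<450)
    for a,b,cc in zip(ii[g],jj[g],col[g]): img[a:a+2,b:b+2]=cc
    cv2.imwrite(f'pics/top_{n}.png',img[:,:,::-1])
E
```

```text
scene table z 0.0003789021488819766
blue 41 px [273. 152.] min [0.393 0.136 0.006] max [0.419 0.151 0.049]
blue 1590 px [391. 181.] min [0.687 0.27  0.012] max [0.752 0.42  0.154]
blue 1792 px [304. 181.] min [0.393 0.038 0.005] max [0.604 0.371 0.057]
orange 304 px [349. 134.] min [0.43  0.305 0.056] max [0.577 0.366 0.13 ]
orange 245 px [187. 193.] min [ 0.494 -0.277  0.096] max [ 0.519 -0.091  0.115]
red 792 px [336. 142.] min [0.436 0.274 0.039] max [0.587 0.303 0.131]
green 932 px [317. 150.] min [0.437 0.194 0.039] max [0.588 0.237 0.131]
black 270 px [412. 138.] min [0.651 0.394 0.149] max [0.716 0.443 0.198]
black 959 px [294. 153.] min [0.411 0.142 0.036] max [0.562 0.171 0.131]
black 445 px [384. 160.] min [0.691 0.256 0.142] max [0.738 0.32  0.199]
black 263 px [201. 221.] min [ 0.633 -0.22   0.121] max [ 0.654 -0.179  0.155]
black 884 px [207. 246.] min [ 0.664 -0.26   0.031] max [ 0.671 -0.14   0.102]
black 98 px [ 95. 264.] min [ 0.636 -0.462  0.137] max [ 0.657 -0.444  0.151]
wood/tray 828 px [352. 134.] min [ 0.357  0.337 -0.001] max [0.578 0.503 0.13 ]
wood/tray 64 p
[... 788 characters left out ...]
 px [203. 165.] min [0.405 0.146 0.039] max [0.558 0.214 0.132]
black 148 px [274. 230.] min [ 0.611 -0.221  0.121] max [ 0.644 -0.183  0.157]
black 404 px [273. 252.] min [ 0.595 -0.266  0.033] max [ 0.663 -0.152  0.103]
black 67 px [309. 301.] min [ 0.631 -0.467  0.14 ] max [ 0.651 -0.446  0.153]
wood/tray 41 px [224.  89.] min [0.635 0.439 0.028] max [0.731 0.684 0.198]
wood/tray 371 px [195. 125.] min [0.422 0.351 0.093] max [0.57  0.373 0.132]
wood/tray 1527 px [265. 185.] min [ 0.639 -0.049  0.001] max [0.746 0.209 0.024]
wood/tray 523 px [230. 234.] min [ 0.468 -0.279  0.031] max [ 0.516 -0.086  0.118]
wood/tray 1489 px [325. 240.] min [ 0.736 -0.293  0.007] max [ 0.894 -0.128  0.017]
```

```bash
python3 -c "
import cv2,numpy as np
a=cv2.imread('pics/top_scene.png')[60:560];b=cv2.imread('pics/top_side.png')[60:560]
cv2.imwrite('pics/top.png',np.hstack([a[:,:390],b[:,:390]]))"
```

```text
(no output)
```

View pics/top.png

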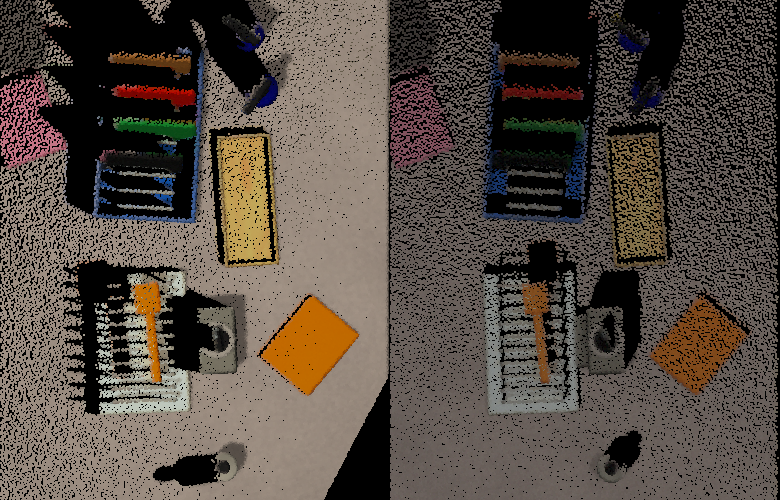

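The top-down map puts the stand, tub and tray within a few degrees of the world axes. Now I fit rectangles and lines to get their exact poses.

```bash
python3 - <<'E'
from h import *
def rect(pts):
    (c,s,a)=cv2.minAreaRect((pts*1000).astype(np.float32)); return np.round(c,1),np.round(s,1),round(a,1)
for n in ['scene','side']:
    c=camera_params(n); D=np.load(f'pics/{n}0.npz'); p,d=D['p'],D['d']; P=cloud(c,d)
    hsv=cv2.cvtColor(p,cv2.COLOR_RGB2HSV); H,S,V=[hsv[...,i].astype(int) for i in range(3)]
    X,Y,Z=P[...,0],P[...,1],P[...,2]
    def cl(m):
        return m&(cv2.blur(m.astype(np.float32),(3,3))>0.5)
    m=cl((abs(Z-.030)<.006)&(X>.36)&(X<.6)&(Y<-.02)&(Y>-.36)&(S<60)&(V>90)); print(n,'base',rect(P[m][:,:2]))
    m=cl((abs(Z-.110)<.006)&(X>.55)&(X<.72)&(Y<-.1)&(Y>-.3)&(S<60)); print('console top',rect(P[m][:,:2]))
    m=cl((Z>.145)&(Z<.16)&(X>.55)&(X<.72)&(Y<-.1)&(Y>-.3)); q=P[m]; print('bar',rect(q[:,:2]),q[:,2].mean(), m.sum())
    m=cl((Z>.115)&(Z<.145)&(X>.55)&(X<.72)&(Y<-.1)&(Y>-.3)); q=P[m]; print('dialdisc',rect(q[:,:2]),np.percentile(q[:,2],[5,50,95]), m.sum())
    m=cl((H>105)&(H<125)&(S>120)&(abs(Z-.055)<.006)&(X<.62)&(X>.37)&(Y<.4)); print('tubrim',rect(P[m][:,:2]))
    m=cl((H>10)&(H<25)&(S>90)&(abs(Z-.022)<.006)&(X>.62)&(Y>-.08)&(Y<.23)); print('trayrim',rect(P[m][:,:2]))
    m=cl((H>5)&(H<16)&(S>160)&(Z>.085)&(X>.4)&(X<.6)&(Y<-.03)); print('brush',rect(P[m][:,:2]),np.percentile(P[m][:,2],[2,50,98]))
    for k,mm in {'red':((H<4)|(H>175))&(S>150)&(Y>0.2),'green':(H>45)&(H<80)&(S>100),'black':(V<45)&(Y>.1)&(Y<.24)&(X<.61),'wood':(H>5)&(H<22)&(S>90)&(Y>.3)&(X<.62)}.items():
        for z0,z1 in ((.122,.14),(.06,.1)):
            q=P[mm&(Z>z0)&(Z<z1)]
            if len(q)<20: continue
            a,b=np.polyfit(q[:,0],q[:,1],1)
            print(k,z0,len(q),'x',np.round(np.percentile(q[:,0],[2,98]),3),'y@x.5',round(a*.5+b,4),'slope',round(a,3),'z',np.round(np.percentile(q[:,2],[50,98]),3),'ysd',np.round(np.percentile(q[:,1]-a*q[:,0]+a*.5,[5,95]),3))
E
```

```text
scene base (array([ 482.2, -204.4]), array([184.3, 279.9]), 2.3)
console top (array([ 632.6, -199.5]), array([ 72.2, 129.6]), 2.5)
bar (array([ 632.8, -199.6]), array([15.5, 45.2]), 7.4) 0.15223947454977993 115
dialdisc (array([ 640.7, -200. ]), array([66.9, 54.8]), 84.8) [0.11525509 0.12206261 0.14136085] 359
tubrim (array([565.5, 160.6]), array([372.5, 172. ]), 56.1)
trayrim (array([693.7,  80.4]), array([108.6, 260.9]), 4.1)
brush (array([ 501.3, -183.8]), array([ 37.1, 194.2]), 0.0) [0.09453749 0.10498814 0.11469723]
red 0.122 145 x [0.431 0.586] y@x.5 0.2988 slope -0.06 z [0.128 0.132] ysd [0.295 0.304]
red 0.06 321 x [0.434 0.587] y@x.5 0.2887 slope -0.062 z [0.087 0.099] ysd [0.284 0.293]
green 0.122 183 x [0.439 0.587] y@x.5 0.2267 slope -0.24 z [0.128 0.133] ysd [0.178 0.249]
green 0.06 407 x [0.437 0.589] y@x.5 0.2206 slope -0.053 z [0.081 0.099] ysd [0.216 0.226]
black 0.122 161 x [0.416 0.561] y@x.5 0.1667 slope -0.038 z [0.128 0.132] ysd [0.162 0.173]
black 0.06 415 x [0.412 0.561] y@x.5 0.1545 slope -0.042 z [0.08  0.099] ysd [0.15 0.16]
wood 0.122 502 x [-0.101  0.574]
[... 704 characters left out ...]
577] y@x.5 0.2972 slope -0.062 z [0.127 0.133] ysd [0.29  0.307]
red 0.06 68 x [0.43  0.574] y@x.5 0.2925 slope -0.027 z [0.096 0.1  ] ysd [0.286 0.296]
green 0.122 189 x [0.431 0.579] y@x.5 0.205 slope -0.396 z [0.129 0.135] ysd [0.15  0.255]
green 0.06 233 x [0.412 0.581] y@x.5 0.2014 slope 0.289 z [0.091 0.1  ] ysd [0.136 0.246]
black 0.122 168 x [0.407 0.557] y@x.5 0.1676 slope -0.051 z [0.129 0.134] ysd [0.162 0.176]
black 0.06 419 x [0.405 0.558] y@x.5 0.1592 slope -0.003 z [0.081 0.099] ysd [0.149 0.168]
wood 0.122 525 x [-0.334  0.562] y@x.5 0.8022 slope -0.85 z [0.13  0.139] ysd [0.325 1.328]
wood 0.06 989 x [-0.334  0.545] y@x.5 1.0114 slope -0.512 z [0.083 0.099] ysd [0.347 1.326]
```

Stand pose: centre about (0.4815, −0.2045), yaw about 2.4°. The dial is at (0.632, −0.1997), with its bar near 99°, which reads as q ≈ 1.46. The views agree to 1–2 mm. Next I move above the dial and line the jaws up across the bar.

>>> {"op": "arm_command", "data": {"targets": [[[0,0,-0.053],[18.5,-44.7,0],0.3],[[0,0,-0.053],[18.5,-44.7,0],0.3],[[0,0,-0.053],[18.5,-44.7,0],0.3],[[0,0,-0.053],[18.5,-44.7,0],0.3],[[0,0,-0.053],[18.5,-44.7,0],0.3],[[0,0,-0.053],[18.5,-44.7,0],0.3],[[0,0,-0.053],[18.5,-44.7,0],0.3],[[0,0,-0.053],[18.5,-44.7,0],0.3]]}}

```text
t: 0.95
eef_pos: [0.4471, 0.2456, 0.4048]
ee_rot: [-3.141, 0.0, -0.885]
force: [1.4, 0.1, -0.4]
width: 0.0617
```

>>> {"op": "arm_command", "data": {"targets": [[[0,0,-0.053],[18.5,-44.7,0],0.3],[[0,0,-0.053],[18.5,-44.7,0],0.3],[[0,0,-0.053],[18.5,-44.7,0],0.3],[[0,0,-0.053],[18.5,-44.7,0],0.3],[[0,0,-0.053],[18.5,-44.7,0],0.3],[[0,0,-0.053],[18.5,-44.7,0],0.3],[[0,0,-0.053],[18.5,-44.7,0],0.3],[[0,0,-0.053],[18.5,-44.7,0],0.3]]}}

```text
t: 1.75
eef_pos: [0.5953, -0.1121, 0.4046]
ee_rot: [3.142, 0.0, -1.309]
force: [0.5, 1.8, -0.8]
width: 0.0614
```

>>> {"op": "arm_command", "data": {"targets": [[[0,0,-0.053],[18.5,-44.7,0],0.3],[[0,0,-0.053],[18.5,-44.7,0],0.3],[[0,0,0],[0,0,0],0.3],[[0,0,0],[0,0,0],0.3]]}}

```text
t: 2.15
eef_pos: [0.6319, -0.2008, 0.4034]
ee_rot: [3.14, 0.001, -1.415]
force: [-0.5, 0.6, 1.0]
width: 0.0615
```

```bash
python3 - <<'E'
from h import *
s=st(); print(camera_params('wrist')['eye']); save('wrist','w1')
E
```

```text
t 2.15 pos [ 0.6319 -0.2008  0.4034] rot [ 3.140e+00  1.000e-03 -1.415e+00] F [-0.5  0.6  1. ] w 0.0615 q [-0.01  0.34 -0.02 -0.   -1.21  0.17]
[ 0.64179269 -0.2729899   0.3835558 ]
```

View pics/w1.png

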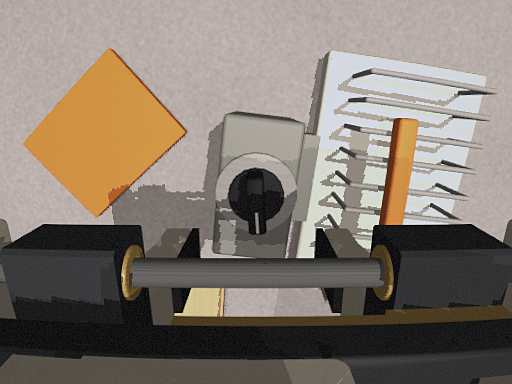

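The wrist view shows the dial at about (256,195), with the bar nearly vertical in the image and the jaws either side of it. I measure it from this view as a check.

```bash
python3 - <<'E'
from h import *
c=camera_params('wrist'); D=np.load('pics/w1.npz'); p,d=D['p'],D['d']; P=cloud(c,d)
X,Y,Z=P[...,0],P[...,1],P[...,2]
v,u=np.mgrid[0:384,0:512]
roi=(u>215)&(u<305)&(v>110)&(v<250)
m=roi&(Z>.145)&(Z<.162)
r=cv2.minAreaRect((P[m][:,:2]*1000).astype(np.float32)); print(r,m.sum(),np.percentile(P[m][:,2],[5,50,95]))
m=roi&(abs(Z-.11)<.006); r=cv2.minAreaRect((P[m][:,:2]*1000).astype(np.float32)); print('console',r)
hsv=cv2.cvtColor(p,cv2.COLOR_RGB2HSV)
m=(hsv[...,0]>5)&(hsv[...,0]<16)&(hsv[...,1]>150)&(Z>.085)&(u>350)&(v<225); q=P[m]; print('handle',cv2.minAreaRect((q[:,:2]*1000).astype(np.float32)),np.percentile(q[:,2],[5,50,95]))
E
```

```text
((631.0084838867188, -198.54953002929688), (13.998441696166992, 45.0192756652832), 12.436468124389648) 1074 [0.15168002 0.1543017  0.15556583]
console ((630.7666015625, -200.77108764648438), (70.36107635498047, 124.08837890625), 2.552356481552124)
handle ((504.8434753417969, -231.8513946533203), (18.30202865600586, 101.90437316894531), 6.673785209655762) [0.0961635  0.10747206 0.10939595]
```

>>> {"op": "arm_command", "data": {"targets": [[[0,0,0.061],[-0.7,2,-30],0.3],[[0,0,0],[0,0,-30],0.3],[[0,0,0],[0,0,-25],0.3],[[0,0,0],[0,0,-10],0.3],[[0,0,0],[0,0,0],0.3],[[0,0,0],[0,0,0],1],[[0,0,0],[0,0,0],1],[[0,0,0],[0,0,0],1]], "squeeze": 12}}

```text
t: 3.0
eef_pos: [0.6316, -0.1974, 0.3111]
ee_rot: [-3.139, -0.001, -1.352]
force: [-0.6, -0.5, 0.2]
width: 0.043
```

>>> {"op": "arm_command", "data": {"targets": [[[0,0,0],[0,0,0],1],[[0,0,0],[0,0,0],1],[[0,0,0],[0,0,0],1]]}}

```text
t: 3.3
eef_pos: [0.6312, -0.1975, 0.3099]
ee_rot: [-3.141, -0.0, -1.352]
force: [0.0, 0.4, 0.5]
width: 0.0191
```

>>> {"op": "arm_command", "data": {"targets": [[[0,0,0],[0,-1,0],1],[[0,0,0],[0,0,0],1],[[0,0,0],[0,0,0],1]]}}

```text
t: 3.6
eef_pos: [0.6317, -0.198, 0.3098]
ee_rot: [-3.14, 0.0, -1.352]
force: [1.9, 4.3, 1.2]
width: 0.0142
```

>>> {"op": "arm_command", "data": {"targets": [[[0,0,0.13],[0,0,0],1],[[0,0,0.13],[0,0,0],1],[[0,0,0.13],[0,0,0],1],[[0,0,0.13],[0,0,0],1],[[0,0,0.13],[0,0,0],1],[[0,0,0.13],[0,0,0],1],[[0,0,0.13],[0,0,0],1]]}}

```text
t: 4.3
eef_pos: [0.6315, -0.1981, 0.3098]
ee_rot: [-3.141, -0.0, -0.436]
force: [1.5, 4.5, 1.4]
width: 0.014
```

>>> {"op": "arm_command", "data": {"targets": [[[0,0,0.13],[0,0,0],1],[[0,0,0.13],[0,0,0],1],[[0,0,0.13],[0,0,0],1],[[0,0,0.06],[0,0,0],1],[[0,0,0],[0,0,0],1]]}}

```text
t: 4.8
eef_pos: [0.6315, -0.1983, 0.3098]
ee_rot: [-3.141, -0.001, 0.009]
force: [1.5, 3.6, 0.7]
width: 0.0137
```

```bash
python3 - <<'E'
from h import *
s=st(); print(s['moment'])
E
```

```text
t 4.8 pos [ 0.6315 -0.1983  0.3098] rot [-3.141e+00 -1.000e-03  9.000e-03] F [1.5 3.6 0.7] w 0.0137 q [-0.01  0.41 -0.14 -0.   -1.02  1.59]
[ 1.14266382 -0.5766999   0.013609  ]
```

>>> {"op": "arm_command", "data": {"targets": [[[0,0,0.03],[0,0,0],1],[[0,0,0.02],[0,0,0],1],[[0,0,0],[0,0,0],1],[[0,0,0],[0,0,0],1]]}}

```text
t: 5.2
eef_pos: [0.6314, -0.1983, 0.3098]
ee_rot: [-3.142, -0.001, 0.057]
force: [2.3, 4.3, 0.9]
width: 0.0143
```

```bash
python3 - <<'E'
from h import *
s=st(); print(s['moment'])
E
```

```text
t 5.2 pos [ 0.6314 -0.1983  0.3098] rot [-3.142e+00 -1.000e-03  5.700e-02] F [2.3 4.3 0.9] w 0.0143 q [-0.01  0.41 -0.14 -0.   -1.02  1.64]
[ 1.44553479 -0.84326614 -0.21668894]
```

The moment rose to −0.22 N·m at yaw 0.057, so the dial is on its anticlockwise stop. Next I release, lift, and turn toward the brush.

>>> {"op": "arm_command", "data": {"targets": [[[0,0,0],[0,0,0],0.3],[[0,0,0],[0,0,0],0.3],[[0,0,0],[0,0,20],0.3],[[0,0,0],[0,0,40],0.3],[[0,0,-0.1],[-20,5,40],0.3],[[0,0,-0.13],[-34,9,0],0.3],[[0,0,-0.14],[-40,10,0],0.3],[[0,0,-0.14],[-40,10,0],0.3]]}}

```text
t: 6.0
eef_pos: [0.4954, -0.1646, 0.4093]
ee_rot: [3.141, 0.001, -0.458]
force: [0.4, -0.1, 0.3]
width: 0.0613
```

>>> {"op": "arm_command", "data": {"targets": [[[0,0,-0.145],[0,0,0],0.3],[[0,0,-0.145],[0,0,0],0.3],[[0,0,-0.145],[0,0,0],0.3],[[0,0,-0.145],[0,0,0],0.3],[[0,0,-0.145],[0,0,0],0.3],[[0,0,-0.145],[0,0,0],0.3],[[0,0,-0.131],[0,0,0],0.3],[[0,0,0],[0,0,0],0.3]]}}

```text
t: 6.8
eef_pos: [0.4968, -0.1648, 0.4095]
ee_rot: [3.14, -0.0, -1.455]
force: [0.2, -0.2, -0.3]
width: 0.0611
```

```bash
python3 - <<'E'
from h import *
s=st(); save('scene','s2'); p,d=save('wrist','w2'); 
c=camera_params('wrist'); P=cloud(c,d);X,Y,Z=P[...,0],P[...,1],P[...,2]
hsv=cv2.cvtColor(p,cv2.COLOR_RGB2HSV)
m=(hsv[...,0]>5)&(hsv[...,0]<16)&(hsv[...,1]>150)&(Z>.085)&(X<.6); q=P[m]; print('brush wrist',cv2.minAreaRect((q[:,:2]*1000).astype(np.float32)),np.percentile(q,[1,99],axis=0))
D=np.load('pics/s2.npz');P=cloud(camera_params('scene'),D['d']);hsv=cv2.cvtColor(D['p'],cv2.COLOR_RGB2HSV);X,Y,Z=P[...,0],P[...,1],P[...,2]
m=(hsv[...,0]>5)&(hsv[...,0]<16)&(hsv[...,1]>150)&(Z>.085)&(X<.6)&(Y<0); q=P[m]; print('brush scene',np.percentile(q,[1,99],axis=0))
m=(Z>.145)&(Z<.16)&(X>.55)&(X<.72)&(Y<-.1)&(Y>-.3); print('bar',cv2.minAreaRect((P[m][:,:2]*1000).astype(np.float32)))
E
```

```text
t 6.8 pos [ 0.4968 -0.1648  0.4095] rot [ 3.14  -0.    -1.455] F [ 0.2 -0.2 -0.3] w 0.0611 q [ 0.06  0.11 -0.31  0.   -1.16  0.06]
brush wrist ((497.8311767578125, -183.0833740234375), (191.33761596679688, 104.74750518798828), 76.07290649414062) [[ 0.46659049 -0.27344943  0.10557663]
 [ 0.51657447 -0.09917492  0.11589245]]
brush scene [[ 0.47115991 -0.27916262  0.09504402]
 [ 0.52144679 -0.08735737  0.16848756]]
bar ((632.8260498046875, -199.3145751953125), (44.20315933227539, 13.866082191467285), 3.305388927459717)
```

View pics/w2.png

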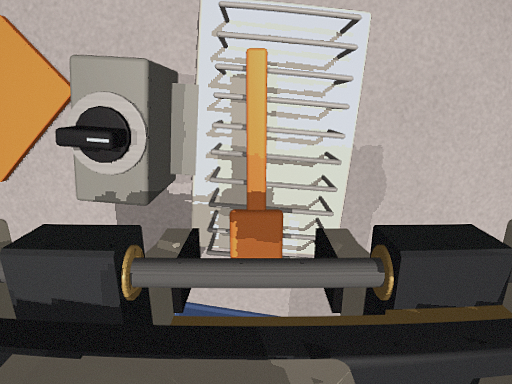

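View pics/s2.png

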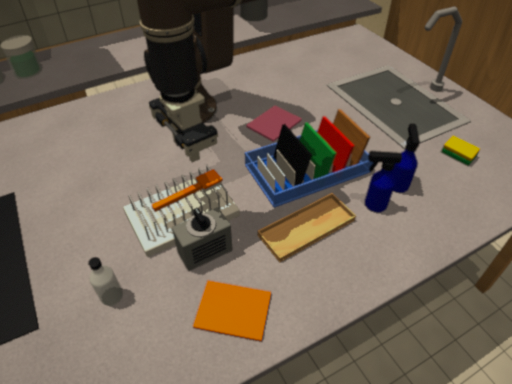

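The wrist view shows the dial bar along the stand's x at (98,133), so the dial is off. The brush handle is at (257,130) and lines up between the jaws. Next I descend and grip it, with the fingertips above the wires.

>>> {"op": "arm_command", "data": {"targets": [[[0,0,0],[0,0,-40],0.5],[[0,0,0],[0,0,-40],0.5],[[0,0,0],[0,0,-35],0.5],[[0,0,0],[0,0,-15],0.5],[[0,0,0],[0,0,-8],0.5],[[0,0,0],[0,0,0],0.5],[[0,0,0],[0,0,0],1],[[0,0,0],[0,0,0],1]], "squeeze": 20}}

```text
t: 7.7
eef_pos: [0.4977, -0.1645, 0.2729]
ee_rot: [-3.139, -0.0, -1.452]
force: [0.1, -0.2, 0.3]
width: 0.0332
```

>>> {"op": "arm_command", "data": {"targets": [[[0,0,0],[0,0,0],1],[[0,0,0],[0,0,0],1],[[0,0,0],[0,0,0],1],[[0,0,0],[0,0,0],1]]}}

```text
t: 8.1
eef_pos: [0.4975, -0.1644, 0.2724]
ee_rot: [-3.141, -0.0, -1.453]
force: [-2.3, 1.2, 5.8]
width: 0.0177
```

>>> {"op": "arm_command", "data": {"targets": [[[0,0,0],[0,0,20],1],[[0,0,0],[0,0,40],1],[[0,0,0],[0,0,40],1],[[0,0,0],[0,0,0],1]]}}

```text
t: 8.5
eef_pos: [0.4987, -0.1647, 0.3771]
ee_rot: [-3.133, -0.002, -1.452]
force: [0.6, 0.1, -0.9]
width: 0.0183
```

>>> {"op": "arm_command", "data": {"targets": [[[0,0,-0.005],[24.4,32.7,0],1],[[0,0,-0.005],[24.4,32.7,0],1],[[0,0,-0.005],[24.4,32.7,0],1],[[0,0,-0.005],[24.4,32.7,0],1],[[0,0,-0.005],[24.4,32.7,0],1],[[0,0,-0.01],[24.4,32.7,0],1],[[0,0,-0.01],[24.4,32.7,0],1],[[0,0,0],[24.4,32.7,0],1]]}}

```text
t: 9.3
eef_pos: [0.6931, 0.0986, 0.3707]
ee_rot: [3.141, -0.0, -1.498]
force: [0.3, -1.4, -1.5]
width: 0.0175
```

```bash
python3 - <<'E'
from h import *
s=st(); save('scene','s3'); save('wrist','w3')
E
```

```text
t 9.3 pos [0.6931 0.0986 0.3707] rot [ 3.141 -0.    -1.498] F [ 0.3 -1.4 -1.5] w 0.0175 q [ 0.42  0.42  0.03 -0.   -1.18 -0.35]
```

View pics/w3.png

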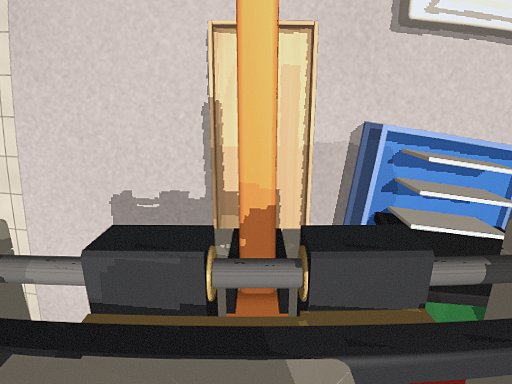

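View pics/s3.png

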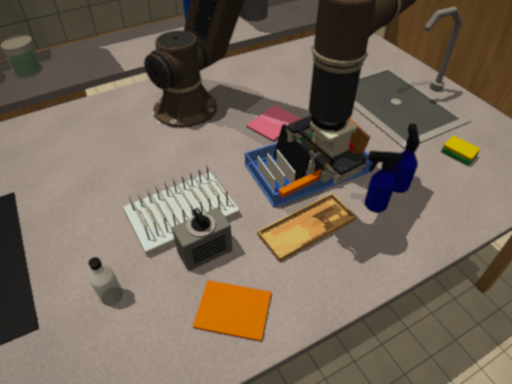

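The wrist view shows the brush in line with the tray (tray edges at columns 210 and 315, handle at 257). Lowering it now.

>>> {"op": "arm_command", "data": {"targets": [[[0,0,0],[0,0,-40],1],[[0,0,0],[0,0,-40],1],[[0,0,0],[0,0,-40],1],[[0,0,0],[0,0,-30],1],[[0,0,0],[0,0,-20],1],[[0,0,0],[0,0,-10],1],[[0,0,0],[0,0,0],1],[[0,0,0],[0,0,0],1]]}}

```text
t: 10.2
eef_pos: [0.6928, 0.0972, 0.1925]
ee_rot: [-3.141, 0.0, -1.498]
force: [0.1, -0.0, -0.4]
width: 0.0179
```

>>> {"op": "arm_command", "data": {"targets": [[[0,0,0],[0,0,-3],1],[[0,0,0],[0,0,0],1],[[0,0,0],[0,0,0],0.6],[[0,0,0],[0,0,0],0.6],[[0,0,0],[0,0,0],0.6],[[0,0,0],[0,0,15],0.6],[[0,0,0],[0,0,40],0.6],[[0,0,0],[0,0,50],0.6]]}}

```text
t: 11.0
eef_pos: [0.6918, 0.0969, 0.2937]
ee_rot: [3.138, -0.001, -1.498]
force: [1.8, 0.7, 0.5]
width: 0.035
```

>>> {"op": "arm_command", "data": {"targets": [[[0,0,0.1],[0,0,50],0.6],[[0,0,0.14],[-25,0,50],0.6],[[0,0,0.14],[-45,0,0],0.6],[[0,0,0.14],[-45,0,0],0.6],[[0,0,0.14],[-40,0,0],0.6],[[0,0,0.14],[-40,0,0],0.6]]}}

```text
t: 11.6
eef_pos: [0.4983, 0.0967, 0.3897]
ee_rot: [-3.14, -0.001, -0.692]
force: [-0.6, 0.7, 0.2]
width: 0.0351
```

```bash
python3 - <<'E'
from h import *
s=st(); save('scene','s4'); save('side','d4'); st()
a=cv2.imread('pics/s4.png')[100:330,100:460];b=cv2.imread('pics/d4.png')[80:310,100:400]
cv2.imwrite('pics/c4.png',np.hstack([a,b]))
E
```

```text
t 11.6 pos [0.4983 0.0967 0.3897] rot [-3.14e+00 -1.00e-03 -6.92e-01] F [-0.6  0.7  0.2] w 0.0351 q [ 0.58  0.09 -0.37  0.   -1.1   0.3 ]
t 11.7 pos [0.496  0.0962 0.3903] rot [-3.14   0.    -0.692] F [1.6 0.9 0.4] w 0.0352 q [ 0.58  0.09 -0.38 -0.   -1.1   0.3 ]
```

View pics/c4.png

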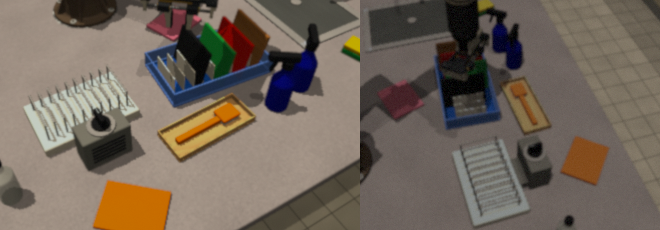

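The brush is lying in the tray at about (205,125) in the crop. Now a close wrist look at the boards in the tub.

>>> {"op": "arm_command", "data": {"targets": [[[0,0,0.128],[-14,27,10],0.6],[[0,0,0.128],[-14,27,10],0.6],[[0,0,0.128],[-14,27,10],0.6],[[0,0,0.128],[-14,27,10],0.6],[[0,0,0.128],[-12,27,10],0.6],[[0,0,0],[0,0,0],0.6],[[0,0,0],[0,0,0],0.6]]}}

```text
t: 12.4
eef_pos: [0.4319, 0.2326, 0.4394]
ee_rot: [-3.14, -0.001, -0.058]
force: [-0.7, -0.3, -0.3]
width: 0.0348
```

```bash
cat >> h.py <<'E'
def boards(f,c,ymin=.0,ymax=.45):
    D=np.load(f'pics/{f}.npz'); p,d=D['p'],D['d']; P=cloud(c,d)
    hsv=cv2.cvtColor(p,cv2.COLOR_RGB2HSV); H,S,V=[hsv[...,i].astype(int) for i in range(3)]
    X,Y,Z=P[...,0],P[...,1],P[...,2]
    on=(X>.35)&(X<.63)&(Y>ymin)&(Y<ymax)&(Z>.03)&(Z<.18)
    for k,mm in {'red':((H<4)|(H>174))&(S>120),'green':(H>45)&(H<80)&(S>90),'black':(V<60)&(S<90),'wood':(H>4)&(H<22)&(S>90)}.items():
        m=(on&mm).astype(np.uint8); n,l,s,ce=cv2.connectedComponentsWithStats(m)
        if n<2: continue
        i=1+np.argmax(s[1:,4]); q=P[l==i]
        zt=np.percentile(q[:,2],97)
        t=q[q[:,2]>zt-.006]; 
        (cc,sz,a)=cv2.minAreaRect((t[:,:2]*1000).astype(np.float32))
        ax=np.polyfit(t[:,0],t[:,1],1)
        print(k,s[i,4],np.round(ce[i]),'ztop',round(zt,4),'x',np.round(np.percentile(t[:,0],[1,50,99]),4),'toprect',np.round(cc,1),np.round(sz,1),round(a,1),'slope',round(ax[0],4))
        f_=q[(q[:,2]<zt-.012)]
        if len(f_)>100:
            A=np.c_[f_[:,0],f_[:,2],np.ones(len(f_))]; w=np.ones(len(f_))>0
            for _ in range(4):
                co=np.linalg.lstsq(A[w],f_[w,1],rcond=None)[0]; r=f_[:,1]-A@co; w=abs(r)<.004
            print('   face y=%.3fx+%.3fz+%.4f'%tuple(co),'n',w.sum(),'/',len(f_),'zrange',np.round(np.percentile(f_[w,2],[2,98]),3))
E
python3 - <<'E'
from h import *
s=st(); c=camera_params('wrist'); save('wrist','w5'); boards('w5',c)
E
```

```text
t 12.4 pos [0.4319 0.2326 0.4394] rot [-3.14e+00 -1.00e-03 -5.80e-02] F [-0.7 -0.3 -0.3] w 0.0348 q [ 0.9   0.03 -0.33  0.   -1.21  0.62]
red 8332 [191. 101.] ztop 0.1306 x [0.4286 0.512  0.5832] toprect [505.7 301.2] [ 13.2 158.8] 86.8 slope -0.0552
   face y=-0.051x+0.226z+0.2929 n 5171 / 5179 zrange [0.033 0.117]
green 5458 [257.  94.] ztop 0.1308 x [0.4299 0.5138 0.5846] toprect [506.8 235.3] [ 12.3 158.7] 87.0 slope -0.054
   face y=-0.056x+0.225z+0.2301 n 2685 / 2686 zrange [0.032 0.117]
black 296 [317. 100.] ztop 0.1299 x [0.4345 0.5074 0.5588] toprect [495.7 175.4] [  8.4 127.8] 83.5 slope -0.064
wood 10230 [127. 115.] ztop 0.1304 x [0.4204 0.5029 0.5752] toprect [497.7 367.4] [ 14.4 158.8] 86.9 slope -0.0532
   face y=-0.055x+0.224z+0.3613 n 6972 / 6972 zrange [0.037 0.117]
```

View pics/w5.png

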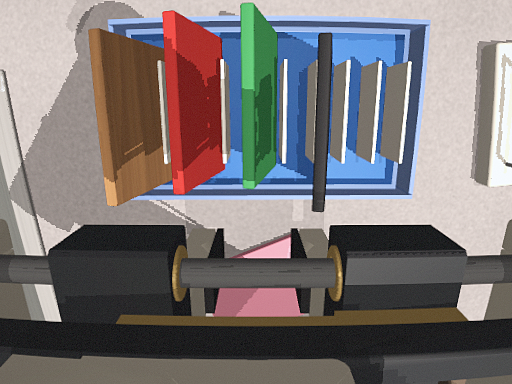

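All four boards stand out clearly: yaw −0.055 and lean 0.222 toward +y. I take them from the +y end, wood first, so no neighbour is on the side the tool tilts toward. Then I approach with the matching tilt.

>>> {"op": "arm_command", "data": {"targets": [[[-0.06,0.003,0],[13.8,36.9,-19],0.6],[[-0.06,0.003,0],[13.8,36.9,-19],0.6],[[-0.06,0.003,0],[13.8,36.9,-19],0.6],[[-0.042,0.003,0],[13.8,36.9,-19],0.6],[[0,0,0],[13.8,36.9,-19],0.6],[[0,0,0],[0,0,0],0.6],[[0,0,0],[0,0,0],0.6]]}}

```text
t: 13.15
eef_pos: [0.5018, 0.4164, 0.3413]
ee_rot: [2.916, 0.001, -0.059]
force: [0.1, -0.1, -0.1]
width: 0.0351
```

```bash
cat >> h.py <<'E'
def tcp_for(g,lean,yaw,back=0):
    u=R.from_euler('z',yaw).apply([0,np.sin(lean),np.cos(lean)]); return np.array(g)+u*(.159+back)
def rv(lean,yaw):
    s=get_state(); Rc=R.from_euler('xyz',s['ee_rot']); Rt=R.from_euler('z',yaw)*R.from_euler('x',-lean)*R.from_euler('x',np.pi)
    return (Rt*Rc.inv()).as_rotvec(), s
def go(g,lean,yaw,back=0):
    r,s=rv(lean,yaw); t=tcp_for(g,lean,yaw,back); print('turn',np.round(r,3),'shift',np.round((t-s['eef_pos'])*1000,1),'target',np.round(t,4))
E
python3 - <<'E'
from h import *
st(); c=camera_params('wrist'); save('wrist','w6'); boards('w6',c)
go((.498,.3645,.111),.2216,-.055)
E
```

```text
t 13.15 pos [0.5018 0.4164 0.3413] rot [ 2.916e+00  1.000e-03 -5.900e-02] F [ 0.1 -0.1 -0.1] w 0.0351 q [ 1.02  0.42 -0.1   0.11 -1.25  0.44]
red 5732 [339. 148.] ztop 0.1306 x [0.4854 0.5384 0.5843] toprect [534.3 301.3] [50.8 96.1] 62.1 slope -0.0533
   face y=-0.057x+0.226z+0.3084 n 2652 / 2652 zrange [0.038 0.117]
green 8148 [411. 144.] ztop 0.1304 x [0.4756 0.5347 0.5855] toprect [530.2 235.4] [ 12.9 113.3] 87.2 slope -0.0551
   face y=-0.055x+0.225z+0.2411 n 4900 / 4911 zrange [0.036 0.117]
black 4972 [466. 173.] ztop 0.1277 x [0.4363 0.5019 0.5598] toprect [497.1 176.1] [ 10.4 127.3] 83.0 slope -0.0589
   face y=-0.055x+0.225z+0.1751 n 3553 / 3553 zrange [0.066 0.115]
wood 2992 [253. 173.] ztop 0.1309 x [0.4714 0.5289 0.5762] toprect [523.5 367.5] [ 11.5 107.1] 86.9 slope -0.0535
turn [0.002 0.    0.004] shift [ -1.7 -16.4 -76.6] target [0.4999 0.3994 0.2661]
```

View pics/w6.png

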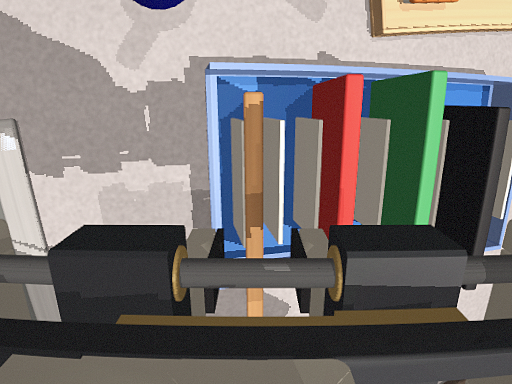

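The wood board (column 253) runs centred between the fingers (columns 220 and 295). Descending along its plane.

>>> {"op": "arm_command", "data": {"targets": [[[0,0,0.004],[-1,-5,-25],0.6],[[0,0,0],[-0.7,-6,-26],0.6],[[0,0,0],[0,-3.5,-16],0.6],[[0,0,0],[0,-2,-10],0.6],[[0,0,0],[0,0,0],0.6],[[0,0,0],[0,0,0],1],[[0,0,0],[0,0,0],1],[[0,0,0],[0,0,0],1]], "squeeze": 25}}

```text
t: 14.0
eef_pos: [0.4996, 0.4005, 0.2674]
ee_rot: [2.921, -0.002, -0.054]
force: [0.3, 0.7, -0.6]
width: 0.0163
```

>>> {"op": "arm_command", "data": {"targets": [[[0,0,0],[0,0,0],1],[[0,0,0],[0,0,0],1],[[0,0,0],[0,0,0],1]]}}

```text
t: 14.3
eef_pos: [0.4995, 0.4005, 0.267]
ee_rot: [2.92, -0.002, -0.053]
force: [-1.6, 1.9, 5.0]
width: 0.0118
```

Gripped at a width of 11.8 mm. Next I lift along the board's plane, bring it upright, then carry it over to the stand.

>>> {"op": "arm_command", "data": {"targets": [[[0,0,0],[0.3,4,18],1],[[0,0,0],[0.5,8,36],1],[[0,0,0],[0.5,8,36],1],[[0.05,-0.003,0.02],[0,0,40],1],[[0.086,-0.005,0.038],[0,0,22],1],[[0.086,-0.004,0.04],[0,0,0],1],[[0,0,0],[0,0,0],1],[[0,0,0],[0,0,0],1]]}}

```text
t: 15.1
eef_pos: [0.5004, 0.4195, 0.4175]
ee_rot: [3.138, -0.01, 0.042]
force: [0.3, -0.1, -2.5]
width: 0.0117
```

>>> {"op": "arm_command", "data": {"targets": [[[0,0,0],[0,-20,0],1],[[0,0,0],[-1,-40,0],1],[[0,0,0],[-1,-45,0],1],[[0,0,0],[-1,-45,0],1],[[0,0,0],[-1,-45,0],1],[[0,0,0],[-1,-45,0],1],[[0,0,0],[-1,-45,0],1],[[0,0,0],[-1,-45,0],1]]}}

```text
t: 15.9
eef_pos: [0.4929, 0.0881, 0.4173]
ee_rot: [3.139, -0.008, 0.043]
force: [1.3, 0.6, -3.2]
width: 0.0119
```

>>> {"op": "arm_command", "data": {"targets": [[[0,0,0],[-1,-45,0],1],[[0,0,0],[-1,-45,0],1],[[0,0,0],[-1,-45,0],1],[[0,0,0],[-1,-45,0],1],[[0,0,0],[-1,-45,0],1],[[0,0,0],[-1,-45,0],1],[[0,0,0],[-1,-45,0],1],[[0,0,0],[-1,-45,0],1]]}}

```text
t: 16.7
eef_pos: [0.4848, -0.2718, 0.4172]
ee_rot: [3.141, -0.007, 0.043]
force: [1.2, 1.0, -2.9]
width: 0.0121
```

```bash
python3 - <<'E'
from h import *
st(); c=camera_params('wrist'); save('wrist','w7')
go((.486,-.3087,.20),0,.043)
E
```

```text
t 16.7 pos [ 0.4848 -0.2718  0.4172] rot [ 3.141 -0.007  0.043] F [ 1.2  1.  -2.9] w 0.0121 q [-0.16  0.15 -0.24 -0.   -1.17  1.77]
turn [0.002 0.006 0.002] shift [  1.3 -32.1 -57.8] target [ 0.486  -0.3087  0.359 ]
```

View pics/w7.png

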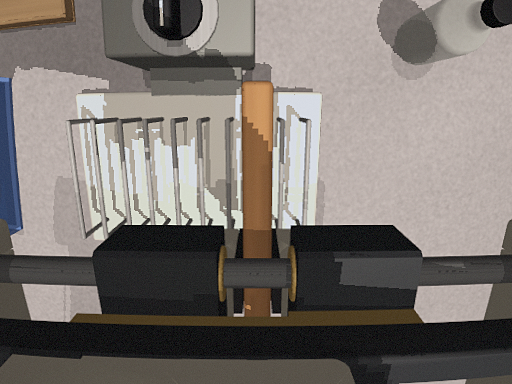

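The wrist view shows the board edge-on at column 257, above the stand's right part. The wires run between columns 70 and 310. I fit the wires directly to fix the slot positions.

```bash
cat >> h.py <<'E'
def wires(f,c,umax=512):
    D=np.load(f'pics/{f}.npz'); p,d=D['p'],D['d']; P=cloud(c,d)
    X,Y,Z=P[...,0],P[...,1],P[...,2]
    m=(Z>.075)&(Z<.1)&(X>.42)&(X<.56)&(Y>-.36)&(Y<-.06)
    q=P[m]; best=None
    for a in np.arange(.0,.09,.002):
        yy=-np.sin(a)*(q[:,0]-.4815)+np.cos(a)*(q[:,1]+.2048)
        h=np.histogram(yy,bins=np.arange(-.15,.15,.001))[0]
        s=(h.astype(float)**2).sum()
        if best is None or s>best[0]: best=(s,a)
    a=best[1]; yy=-np.sin(a)*(q[:,0]-.4815)+np.cos(a)*(q[:,1]+.2048)
    print('yaw',a,'n',len(q),'xrange',np.round(np.percentile(q[:,0],[1,99]),3))
    for s in (-104,-52,0,52,104):
        o=[]
        for e in (-12.5,12.5):
            w=q[abs(yy*1000-s-e)<6]; v=yy[abs(yy*1000-s-e)<6]*1000
            o+= [len(v), None if len(v)<5 else round(np.median(v)-s-e,1), None if len(v)<20 else round(np.polyfit(w[:,0],w[:,1],1)[0],3)]
        print(s,o)
E
python3 - <<'E'
from h import *
c=camera_params('wrist'); wires('w7',c)
E
```

```text
yaw 0.03 n 5187 xrange [0.426 0.543]
-104 [432, np.float64(-4.0), np.float64(0.034), 438, np.float64(-4.0), np.float64(0.033)]
-52 [0, None, None, 373, np.float64(-4.3), np.float64(0.026)]
0 [278, np.float64(-4.7), np.float64(0.032), 296, np.float64(-4.7), np.float64(0.033)]
52 [278, np.float64(-4.7), np.float64(0.031), 285, np.float64(-4.8), np.float64(0.03)]
104 [264, np.float64(-5.0), np.float64(0.032), 254, np.float64(-4.9), np.float64(0.032)]
```

The picture was taken while the arm was still settling, so I retake it at rest.

```bash
python3 - <<'E'
from h import *
c=camera_params('wrist'); s=st(); D=save('wrist','w8'); wires('w8',c); c=camera_params('wrist'); save('wrist','w9'); wires('w9',c); P=cloud(c,np.load('pics/w9.npz')['d']); Z=P[...,2]
m=(abs(Z-.03)<.006)&(P[...,0]>.36)&(P[...,0]<.6)&(P[...,1]<-.02)&(P[...,1]>-.38); print(cv2.minAreaRect((P[m][:,:2]*1000).astype(np.float32)))
m=(Z>.145)&(Z<.16)&(P[...,0]>.59)&(P[...,1]>-.26); print(cv2.minAreaRect((P[m][:,:2]*1000).astype(np.float32)))
E
```

```text
t 16.75 pos [ 0.4847 -0.2766  0.4168] rot [ 3.139 -0.006  0.041] F [ 4.4 -5.5  0.7] w 0.0116 q [-0.17  0.16 -0.23  0.   -1.17  1.78]
yaw 0.038 n 5249 xrange [0.426 0.543]
-104 [551, np.float64(0.9), np.float64(0.037), 566, np.float64(0.8), np.float64(0.037)]
-52 [0, None, None, 548, np.float64(0.1), np.float64(0.027)]
0 [562, np.float64(-0.5), np.float64(0.039), 571, np.float64(-0.4), np.float64(0.04)]
52 [572, np.float64(-0.8), np.float64(0.04), 559, np.float64(-0.9), np.float64(0.036)]
104 [674, np.float64(-1.0), np.float64(0.037), 646, np.float64(-1.0), np.float64(0.036)]
yaw 0.034 n 5245 xrange [0.426 0.543]
-104 [551, np.float64(1.0), np.float64(0.037), 565, np.float64(0.9), np.float64(0.038)]
-52 [0, None, None, 557, np.float64(0.2), np.float64(0.027)]
0 [561, np.float64(-0.5), np.float64(0.038), 573, np.float64(-0.4), np.float64(0.041)]
52 [549, np.float64(-0.7), np.float64(0.035), 567, np.float64(-0.6), np.float64(0.033)]
104 [680, np.float64(-1.0), np.float64(0.039), 642, np.float64(-1.1), np.float64(0.037)]
((495.379638671875, -204.60589599609375), (202.4829559326172, 280.7382507324219), 2.66269850730896)
((617.827392578125, -199.60092163085938), (20.96234130859375, 14.632180213928223), 2.178342819213867)
```

Wires fit to within 1 mm of the predicted slots, with stand yaw about 0.038. Moving over slot −104 and coming down in stages.

>>> {"op": "arm_command", "data": {"targets": [[[0,0.006,0],[1.8,-31.7,-15],1],[[0,0,0],[0,0,-20],1],[[0,0,0],[0,0,-5],1],[[0,0,0],[0,0,0],1],[[0,0,0],[0,0,0],1]]}}

```text
t: 17.35
eef_pos: [0.4878, -0.3008, 0.379]
ee_rot: [3.141, -0.005, 0.045]
force: [1.1, 0.6, -2.2]
width: 0.0119
```

```bash
python3 - <<'E'
from h import *
c=camera_params('wrist');st(); save('wrist','w10'); wires('w10',c); c=camera_params('wrist');save('scene','s10')
P=cloud(c,np.load('pics/w10.npz')['d']); X,Y,Z=[P[...,i] for i in range(3)]
m=(Z>.19)&(Z<.235)&(X>.50)&(X<.6)&(abs(Y+.308)<.03); q=P[m]; print(len(q),np.percentile(q,[1,50,99],axis=0).round(4), np.polyfit(q[:,0],q[:,1],1))
E
```

```text
t 17.35 pos [ 0.4878 -0.3008  0.379 ] rot [ 3.141 -0.005  0.045] F [ 1.1  0.6 -2.2] w 0.0119 q [-0.21  0.21 -0.26 -0.   -1.1   1.83]
yaw 0.036000000000000004 n 6303 xrange [0.423 0.543]
-104 [613, np.float64(0.8), np.float64(0.038), 0, None, None]
-52 [588, np.float64(0.0), np.float64(0.025), 623, np.float64(-0.5), np.float64(0.039)]
0 [627, np.float64(-0.4), np.float64(0.032), 640, np.float64(-0.7), np.float64(0.035)]
52 [684, np.float64(-0.9), np.float64(0.035), 848, np.float64(-1.0), np.float64(0.035)]
104 [852, np.float64(-1.1), np.float64(0.037), 828, np.float64(-1.2), np.float64(0.037)]
1 [[ 0.5686 -0.2997  0.2348]
 [ 0.5686 -0.2997  0.2348]
 [ 0.5686 -0.2997  0.2348]] [-0.26348251 -0.14982762]<stdin>:4: RankWarning: Polyfit may be poorly conditioned
```

View pics/w10.png

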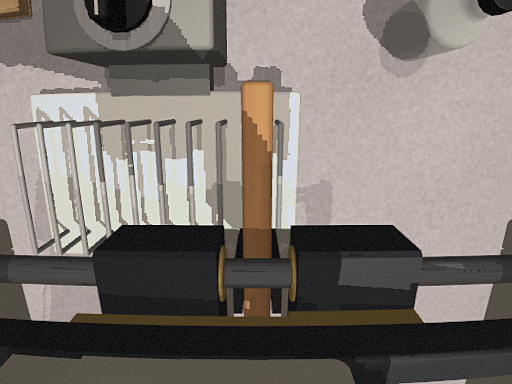

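The y shift fell short by 7.5 mm, so I correct that, then check.

>>> {"op": "arm_command", "data": {"targets": [[[0,0.004,-0.005],[-1.3,-7.5,0],1],[[0,0,0],[0,0,0],1],[[0,0,0],[0,0,0],1],[[0,0,0],[0,0,0],1]]}}

```text
t: 17.85
eef_pos: [0.4861, -0.3091, 0.3785]
ee_rot: [-3.141, -0.001, 0.038]
force: [-0.3, -0.2, -3.5]
width: 0.0117
```

```bash
cat >> h.py <<'E'
def heldtop(f,c,col,y0):
    P=cloud(c,np.load(f'pics/{f}.npz')['d']); X,Y,Z=[P[...,i] for i in range(3)]
    zt=get_state()['eef_pos'][2]-.143
    m=(abs(Z-zt)<.012)&(X>.50)&(X<.6)&(abs(Y-y0)<.03); q=P[m]
    if len(q)<50: print('few',len(q)); return
    a=np.polyfit(q[:,0],q[:,1],1); print('held top',len(q),np.percentile(q,[1,50,99],axis=0).round(4),'slope',a[0].round(3),'y@.5355',np.polyval(a,.5355).round(4))
E
python3 - <<'E'
from h import *
c=camera_params('wrist');st(); save('wrist','w11'); wires('w11',c); heldtop('w11',c,0,-.308)
E
```

```text
t 17.85 pos [ 0.4861 -0.3091  0.3785] rot [-3.141e+00 -1.000e-03  3.800e-02] F [-0.3 -0.2 -3.5] w 0.0117 q [-0.23  0.22 -0.25 -0.   -1.1   1.84]
yaw 0.036000000000000004 n 6362 xrange [0.423 0.543]
-104 [56, np.float64(-1.5), np.float64(0.038), 381, np.float64(1.4), np.float64(0.036)]
-52 [609, np.float64(-0.4), np.float64(0.036), 650, np.float64(-0.5), np.float64(0.038)]
0 [655, np.float64(-0.5), np.float64(0.028), 658, np.float64(-0.7), np.float64(0.033)]
52 [807, np.float64(-1.0), np.float64(0.036), 880, np.float64(-1.1), np.float64(0.037)]
104 [847, np.float64(-1.2), np.float64(0.035), 819, np.float64(-1.3), np.float64(0.036)]
held top 5110 [[ 0.5009 -0.3142  0.235 ]
 [ 0.536  -0.3078  0.2372]
 [ 0.5653 -0.3016  0.2387]] slope 0.033 y@.5355 -0.3078
```

Within about 1 mm. Descending.

>>> {"op": "arm_command", "data": {"targets": [[[0,0,0],[0.7,0.8,-10],1],[[0,0,0],[0,0,-15],1],[[0,0,0],[0,0,-15],1],[[0,0,0],[0,0,-15],1],[[0,0,0],[0,0,0],1]]}}

```text
t: 18.4
eef_pos: [0.486, -0.3078, 0.3206]
ee_rot: [-3.14, 0.003, 0.038]
force: [0.1, -0.3, -2.6]
width: 0.0117
```

>>> {"op": "arm_command", "data": {"targets": [[[0,0,0],[0,0,-12],1],[[0,0,0],[0,0,-9],1],[[0,0,0],[0,0,-3],1],[[0,0,0],[0,0,0],1],[[0,0,0],[0,0,0],1]]}}

```text
t: 18.9
eef_pos: [0.4871, -0.3083, 0.2997]
ee_rot: [3.141, -0.002, 0.038]
force: [0.2, 0.1, -2.9]
width: 0.0117
```

>>> {"op": "arm_command", "data": {"targets": [[[0,0,0],[0,0,-1.5],1],[[0,0,0],[0,0,-1],1],[[0,0,0],[0,0,0],1]]}}

```text
t: 19.2
eef_pos: [0.4868, -0.3082, 0.2969]
ee_rot: [-3.141, -0.002, 0.038]
force: [0.2, -0.5, -2.8]
width: 0.0119
```

>>> {"op": "arm_command", "data": {"targets": [[[0,0,0],[0,0,-1],1],[[0,0,0],[0,0,0],1]]}}

```text
t: 19.4
eef_pos: [0.487, -0.3083, 0.2963]
ee_rot: [3.141, -0.002, 0.039]
force: [-1.1, -0.3, 1.0]
width: 0.0118
```

Touchdown felt at z 0.2963. Releasing to a 35 mm opening and lifting.

>>> {"op": "arm_command", "data": {"targets": [[[0,0,0],[0,0,0],0.6],[[0,0,0],[0,0,0],0.6],[[0,0,0],[0,0,0],0.6],[[0,0,0],[0,0,15],0.6],[[0,0,0],[0,0,30],0.6],[[0,0,0],[0,0,45],0.6],[[0,0,0],[0,20,30],0.6],[[0,0,0],[0,45,0],0.6]]}}

```text
t: 20.2
eef_pos: [0.488, -0.2446, 0.4205]
ee_rot: [3.139, -0.009, 0.036]
force: [0.9, 0.5, -0.5]
width: 0.0349
```

>>> {"op": "arm_command", "data": {"targets": [[[0,0,-0.02],[0,45,0],0.6],[[0,0,-0.02],[0,45,0],0.6],[[0,0,-0.02],[0,45,0],0.6],[[0,0,-0.02],[0,45,0],0.6],[[0,0,-0.01],[0,45,0],0.6],[[0,0,0],[0,45,0],0.6],[[0,0,0],[0,45,0],0.6],[[0,0,0],[0,45,0],0.6]]}}

```text
t: 21.0
eef_pos: [0.4864, 0.1186, 0.4163]
ee_rot: [-3.141, -0.002, -0.051]
force: [0.9, -0.3, 0.7]
width: 0.0348
```

>>> {"op": "arm_command", "data": {"targets": [[[-0.06,0.003,0],[2,45,-5],0.6],[[-0.06,0.003,0],[3,45,-10],0.6],[[-0.06,0.003,0],[3,45,-20],0.6],[[-0.042,0.003,0],[3,35,-30],0.6],[[0,0,0],[0,0,0],0.6],[[0,0,0],[0,0,0],0.6]]}}

```text
t: 21.6
eef_pos: [0.4977, 0.2876, 0.3495]
ee_rot: [2.917, 0.001, -0.05]
force: [0.3, -0.3, 0.9]
width: 0.0348
```

```bash
python3 - <<'E'
from h import *
st(); c=camera_params('wrist'); save('wrist','w12'); boards('w12',c); save('scene','s12')
go((.5055,.2983,.112),.2216,-.055)
go((.5055,.2983,.112),.2216,-.055,.08)
E
```

```text
t 21.6 pos [0.4977 0.2876 0.3495] rot [ 2.917e+00  1.000e-03 -5.000e-02] F [ 0.3 -0.3  0.9] w 0.0348 q [ 0.91  0.28 -0.3   0.14 -1.18  0.55]
red 7482 [167. 152.] ztop 0.1307 x [0.4964 0.5438 0.5842] toprect [539.1 290.8] [30.3 91.2] 87.2 slope -0.0496
   face y=-0.052x+0.226z+0.2932 n 3996 / 3996 zrange [0.033 0.118]
green 3259 [257. 161.] ztop 0.1309 x [0.4635 0.5317 0.5855] toprect [524.  235.1] [ 11.7 125.4] 86.8 slope -0.0539
black 1791 [331. 166.] ztop 0.1283 x [0.4784 0.5205 0.559 ] toprect [518.4 174.6] [ 2.9 82.5] 86.5 slope -0.0551
   face y=-0.059x+0.222z+0.1774 n 1231 / 1231 zrange [0.045 0.115]
wood 7 [355. 110.] ztop 0.1295 x [0.5593 0.5593 0.5594] toprect [559.3 165.3] [3.8 0. ] 88.0 slope 28.1112
turn [-0.     0.001 -0.004] shift [  9.4  46.8 -84.5] target [0.5074 0.3332 0.2671]
turn [-0.     0.001 -0.004] shift [10.4 64.4 -6.4] target [0.5084 0.3508 0.3452]
```

View pics/w12.png

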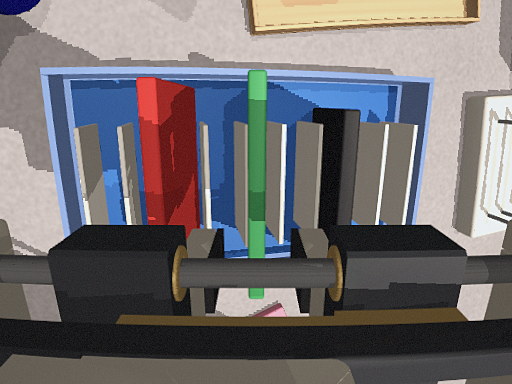

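View pics/s12.png

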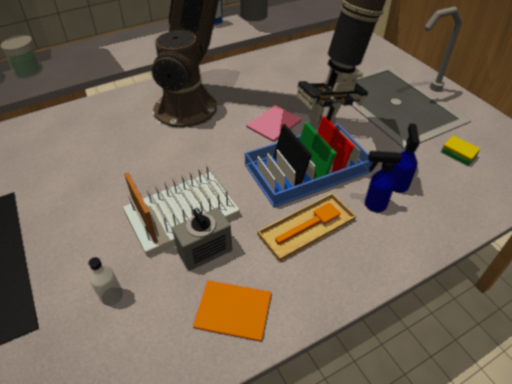

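Wood stands in the end slot at scene (140,205). Red is next, so I move to its approach pose.

>>> {"op": "arm_command", "data": {"targets": [[[0,0,-0.004],[5.4,32,-2],0.6],[[0,0,0],[5,32.4,-2],0.6],[[0,0,0],[0,0,0],0.6],[[0,0,0],[0,0,0],0.6]]}}

```text
t: 22.1
eef_pos: [0.5085, 0.3505, 0.3481]
ee_rot: [2.921, -0.002, -0.056]
force: [-0.4, 0.9, -0.8]
width: 0.0353
```

```bash
python3 - <<'E'
from h import *
st(); c=camera_params('wrist'); save('wrist','w13'); boards('w13',c)
go((.5055,.2983,.112),.2216,-.055)
E
```

```text
t 22.1 pos [0.5085 0.3505 0.3481] rot [ 2.921e+00 -2.000e-03 -5.600e-02] F [-0.4  0.9 -0.8] w 0.0353 q [ 0.96  0.35 -0.19  0.13 -1.21  0.5 ]
red 2865 [254. 172.] ztop 0.1309 x [0.4754 0.5352 0.5844] toprect [529.4 301.1] [ 11.6 111.9] 86.6 slope -0.0528
green 5140 [337. 153.] ztop 0.1307 x [0.4905 0.541  0.5857] toprect [537.6 234.6] [12.5 97.9] 86.9 slope -0.0521
   face y=-0.058x+0.224z+0.2430 n 2393 / 2393 zrange [0.036 0.118]
black 3042 [401. 169.] ztop 0.1277 x [0.4804 0.5219 0.5595] toprect [519.2 174.6] [ 4.6 81.6] 85.0 slope -0.0604
   face y=-0.054x+0.225z+0.1749 n 2244 / 2244 zrange [0.043 0.115]
wood 10 [419. 120.] ztop 0.1264 x [0.5597 0.5602 0.5605] toprect [560.3 171.6] [0.9 1.1] 26.8 slope 0.0129
turn [-0.001  0.002  0.001] shift [ -1.  -16.8 -80.9] target [0.5074 0.3332 0.2671]
```

>>> {"op": "arm_command", "data": {"targets": [[[0,0,0],[-0.5,-6,-28],0.6],[[0,0,0],[-0.5,-6,-28],0.6],[[0,0,0],[0,-3,-15],0.6],[[0,0,0],[0,-2,-10],0.6],[[0,0,0],[0,0,0],0.6],[[0,0,0],[0,0,0],1],[[0,0,0],[0,0,0],1],[[0,0,0],[0,0,0],1]]}}

```text
t: 22.95
eef_pos: [0.5075, 0.3345, 0.2669]
ee_rot: [2.921, -0.002, -0.055]
force: [0.2, -0.6, 0.4]
width: 0.0166
```

>>> {"op": "arm_command", "data": {"targets": [[[0,0,0],[0,0,0],1],[[0,0,0],[0,0,0],1],[[0,0,0],[0,0,0],1]]}}

```text
t: 23.25
eef_pos: [0.5074, 0.3344, 0.2665]
ee_rot: [2.92, -0.002, -0.055]
force: [-1.0, -0.5, 6.3]
width: 0.0118
```

>>> {"op": "arm_command", "data": {"targets": [[[0,0,0],[0.3,4,18],1],[[0,0,0],[0.5,8,36],1],[[0,0,0],[0.5,8,36],1],[[0.05,-0.003,0.02],[0,0,40],1],[[0.086,-0.005,0.036],[0,0,22],1],[[0.086,-0.004,0.037],[0,0,0],1],[[0,0,0],[0,-20,0],1],[[0,0,0],[-1,-40,0],1]]}}

```text
t: 24.05
eef_pos: [0.5073, 0.2943, 0.4167]
ee_rot: [3.14, -0.009, 0.038]
force: [0.2, -1.7, -2.7]
width: 0.012
```

>>> {"op": "arm_command", "data": {"targets": [[[0,0,0],[-2,-45,0],1],[[0,0,0],[-2,-45,0],1],[[0,0,0],[-2,-45,0],1],[[0,0,0],[-2,-45,0],1],[[0,0,0],[-2,-45,0],1],[[0,0,0],[-2,-45,0],1],[[0,0,0],[-2,-45,0],1],[[0,0,0],[-2,-45,0],1]]}}

```text
t: 24.85
eef_pos: [0.4902, -0.068, 0.417]
ee_rot: [3.141, -0.008, 0.036]
force: [1.1, -0.6, -3.1]
width: 0.012
```

>>> {"op": "arm_command", "data": {"targets": [[[0,0,0],[-2,-45,0],1],[[0,0,0],[-2,-45,0],1],[[0,0,0],[-2,-45,0],1],[[0,0,0],[-1,-30,0],1],[[0,0,0],[0,-25,0],1],[[0,0,0],[0,0,-15],1],[[0,0,0],[0,0,0],1],[[0,0,0],[0,0,0],1]]}}

```text
t: 25.65
eef_pos: [0.484, -0.2558, 0.4021]
ee_rot: [-3.141, -0.008, 0.036]
force: [-0.3, 0.3, -2.8]
width: 0.012
```

```bash
python3 - <<'E'
from h import *
st(); c=camera_params('wrist'); save('wrist','w14'); wires('w14',c); heldtop('w14',c,0,-.257)
go((.4847,-.2568,.219),0,.038)
E
```

```text
t 25.65 pos [ 0.484  -0.2558  0.4021] rot [-3.141 -0.008  0.036] F [-0.3  0.3 -2.8] w 0.012 q [-0.13  0.15 -0.28 -0.   -1.14  1.74]
yaw 0.038 n 4885 xrange [0.431 0.551]
-104 [0, None, None, 575, np.float64(0.9), np.float64(0.036)]
-52 [68, np.float64(-1.5), np.float64(0.04), 64, np.float64(2.9), np.float64(0.037)]
0 [536, np.float64(-0.2), np.float64(0.03), 585, np.float64(-0.6), np.float64(0.039)]
52 [589, np.float64(-0.4), np.float64(0.033), 601, np.float64(-0.7), np.float64(0.038)]
104 [661, np.float64(-0.8), np.float64(0.033), 694, np.float64(-1.0), np.float64(0.036)]
held top 5086 [[ 0.5007 -0.2609  0.2596]
 [ 0.5352 -0.2546  0.2615]
 [ 0.5641 -0.2484  0.2631]] slope 0.032 y@.5355 -0.2545
turn [-0.     0.009  0.001] shift [  0.4  -1.2 -24.8] target [ 0.4847 -0.2568  0.378 ]
```

View pics/w14.png

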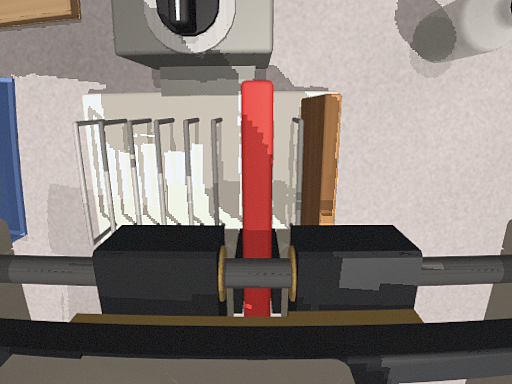

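Held red board is within 0.5 mm of slot −52's centre line. Lowering.

>>> {"op": "arm_command", "data": {"targets": [[[0,0.008,0],[0.5,-0.5,-25],1],[[0,0,0],[0,0,-20],1],[[0,0,0],[0,0,-20],1],[[0,0,0],[0,0,-15],1],[[0,0,0],[0,0,-12],1],[[0,0,0],[0,0,-7],1],[[0,0,0],[0,0,-3],1],[[0,0,0],[0,0,0],1]]}}

```text
t: 26.5
eef_pos: [0.4853, -0.2562, 0.3011]
ee_rot: [3.142, -0.003, 0.037]
force: [-0.2, -0.3, -3.0]
width: 0.0119
```

>>> {"op": "arm_command", "data": {"targets": [[[0,0,0],[0,0,-1],1],[[0,0,0],[0,0,-1],1],[[0,0,0],[0,0,0],1]]}}

```text
t: 26.8
eef_pos: [0.4851, -0.2564, 0.2992]
ee_rot: [-3.142, -0.003, 0.037]
force: [-0.6, 0.3, -2.2]
width: 0.0119
```

>>> {"op": "arm_command", "data": {"targets": [[[0,0,0],[0,0,-1.5],1],[[0,0,0],[0,0,0],1]]}}

```text
t: 27.0
eef_pos: [0.485, -0.2563, 0.2973]
ee_rot: [-3.141, -0.003, 0.037]
force: [-1.2, -0.5, -2.6]
width: 0.0117
```

>>> {"op": "arm_command", "data": {"targets": [[[0,0,0],[0,0,-1],1],[[0,0,0],[0,0,0],1]]}}

```text
t: 27.2
eef_pos: [0.485, -0.2563, 0.2962]
ee_rot: [-3.141, -0.002, 0.037]
force: [0.3, 0.6, -2.6]
width: 0.0119
```

>>> {"op": "arm_command", "data": {"targets": [[[0,0,0],[0,0,-1],1],[[0,0,0],[0,0,0],1]]}}

```text
t: 27.4
eef_pos: [0.4852, -0.2564, 0.2959]
ee_rot: [3.141, -0.003, 0.037]
force: [-1.7, 0.8, 3.0]
width: 0.0118
```

>>> {"op": "arm_command", "data": {"targets": [[[0,0,0],[0,0,-0.5],1],[[0,0,0],[0,0,0],1]]}}

```text
t: 27.6
eef_pos: [0.4852, -0.2564, 0.2959]
ee_rot: [3.141, -0.003, 0.037]
force: [-2.5, 2.0, 6.9]
width: 0.0115
```

Floor contact. Releasing, then going for green.

>>> {"op": "arm_command", "data": {"targets": [[[0,0,0],[0,0,0],0.6],[[0,0,0],[0,0,0],0.6],[[0,0,0],[0,0,0],0.6],[[0,0,0],[0,0,15],0.6],[[0,0,0],[0,0,30],0.6],[[0,0,0],[0,0,45],0.6],[[0,0,0],[0,20,30],0.6],[[0,0,-0.02],[2,45,0],0.6]]}}

```text
t: 28.4
eef_pos: [0.4882, -0.1925, 0.4194]
ee_rot: [3.14, -0.01, 0.014]
force: [1.8, 0.2, -0.2]
width: 0.0354
```

>>> {"op": "arm_command", "data": {"targets": [[[0,0,-0.02],[2,45,0],0.6],[[0,0,-0.02],[2,45,0],0.6],[[0,0,-0.02],[2,45,0],0.6],[[0,0,-0.013],[2,45,0],0.6],[[0,0,0],[2,45,0],0.6],[[0,0,0],[2,45,0],0.6],[[0,0,0],[3,45,0],0.6],[[-0.06,0.003,0],[3,45,-5],0.6]]}}

```text
t: 29.2
eef_pos: [0.5051, 0.1704, 0.4111]
ee_rot: [3.083, -0.005, -0.057]
force: [1.7, -0.8, 0.4]
width: 0.0349
```

>>> {"op": "arm_command", "data": {"targets": [[[-0.06,0.003,0],[3,45,-15],0.6],[[-0.06,0.003,0],[2,45,-25],0.6],[[-0.042,0.003,0],[0,26,-26],0.6],[[0,0,0],[0,0,0],0.6],[[0,0,0],[0,0,0],0.6]]}}

```text
t: 29.7
eef_pos: [0.5098, 0.284, 0.3434]
ee_rot: [2.918, -0.002, -0.054]
force: [0.3, 0.2, 0.3]
width: 0.0351
```

```bash
python3 - <<'E'
from h import *
st(); c=camera_params('wrist'); save('wrist','w15'); boards('w15',c)
go((.5068,.2327,.112),.2216,-.055)
save('scene','s15')
a=cv2.imread('pics/s15.png')[100:330,80:460];b=cv2.imread('pics/w15.png')[::,::]
cv2.imwrite('pics/c15.png',np.hstack([a,cv2.resize(b,(307,230))]))
E
```

```text
t 29.7 pos [0.5098 0.284  0.3434] rot [ 2.918e+00 -2.000e-03 -5.400e-02] F [0.3 0.2 0.3] w 0.0351 q [ 0.89  0.3  -0.29  0.14 -1.17  0.56]
red 2 [322. 121.] ztop 0.0331 x [0.5588 0.5588 0.5589] toprect [558.8 146.1] [0.8 0. ] -91.6 slope 36.8644
green 2947 [254. 172.] ztop 0.1309 x [0.4793 0.5385 0.5856] toprect [531.9 234.6] [ 11.8 109.1] 86.9 slope -0.0561
black 1709 [332. 174.] ztop 0.1288 x [0.493  0.522  0.5602] toprect [526.2 173. ] [ 7.9 68.7] 83.0 slope -0.0547
   face y=-0.060x+0.223z+0.1782 n 1112 / 1117 zrange [0.044 0.116]
wood 5 [340. 125.] ztop 0.1074 x [0.56 0.56 0.56] toprect [560.  164.9] [0.9 0. ] -94.2 slope 13.5678
turn [0.001 0.003 0.   ] shift [ -1.4 -15.8 -77.5] target [0.5087 0.2676 0.2671]
```

View pics/c15.png

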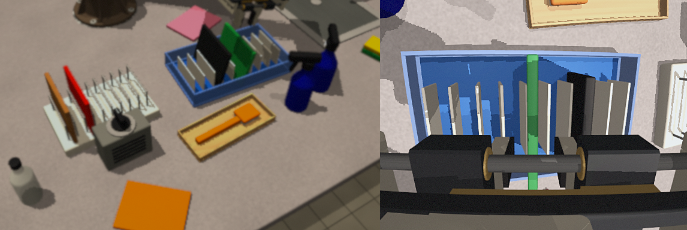

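Wood and red stand in their slots. Green is centred between the fingers, so I descend and grip it.

>>> {"op": "arm_command", "data": {"targets": [[[0,0,0],[-0.7,-6,-28],0.6],[[0,0,0],[-0.7,-5,-26],0.6],[[0,0,0],[0,-3,-15],0.6],[[0,0,0],[0,-2,-8.5],0.6],[[0,0,0],[0,0,0],0.6],[[0,0,0],[0,0,0],1],[[0,0,0],[0,0,0],1],[[0,0,0],[0,0,0],1]]}}

```text
t: 30.6
eef_pos: [0.5088, 0.2676, 0.268]
ee_rot: [2.921, -0.004, -0.055]
force: [0.6, 0.0, 0.2]
width: 0.0167
```

>>> {"op": "arm_command", "data": {"targets": [[[0,0,0],[0,0,0],1],[[0,0,0],[0,0,0],1],[[0,0,0],[0,0,0],1]]}}

```text
t: 30.9
eef_pos: [0.5088, 0.2677, 0.2677]
ee_rot: [2.92, -0.004, -0.055]
force: [-0.9, 1.3, 4.2]
width: 0.012
```

>>> {"op": "arm_command", "data": {"targets": [[[0,0,0],[0.3,4,18],1],[[0,0,0],[0.5,8,36],1],[[0,0,0],[0.5,8,36],1],[[0.05,-0.003,0.02],[0,0,40],1],[[0.086,-0.003,0.036],[0,0,22],1],[[0.086,0,0.037],[0,0,0],1],[[0,0,0],[-2,-20,0],1],[[0,0,0],[-3,-40,0],1]]}}

```text
t: 31.7
eef_pos: [0.5046, 0.2273, 0.4181]
ee_rot: [3.14, -0.005, 0.037]
force: [-0.1, -0.6, -2.8]
width: 0.0118
```

>>> {"op": "arm_command", "data": {"targets": [[[0,0,0],[-3,-45,0],1],[[0,0,0],[-3,-45,0],1],[[0,0,0],[-3,-45,0],1],[[0,0,0],[-3,-45,0],1],[[0,0,0],[-3,-45,0],1],[[0,0,0],[-3,-45,0],1],[[0,0,0],[-3,-45,0],1],[[0,0,0],[-3,-45,0],1]]}}

```text
t: 32.5
eef_pos: [0.4794, -0.1347, 0.4182]
ee_rot: [3.141, -0.004, 0.036]
force: [2.1, -0.6, -2.4]
width: 0.0116
```

>>> {"op": "arm_command", "data": {"targets": [[[0,0,0],[0,-21,0],1],[[0,0,0],[0,0,-15],1],[[0,0,0],[0,0,0],1],[[0,0,0],[0,0,0],1],[[0,0,0],[0,0,0],1]]}}

```text
t: 33.0
eef_pos: [0.4809, -0.1534, 0.4043]
ee_rot: [3.141, -0.006, 0.037]
force: [1.1, 0.9, -2.4]
width: 0.0119
```

```bash
python3 - <<'E'
from h import *
st(); c=camera_params('wrist'); save('wrist','w16'); wires('w16',c); heldtop('w16',c,0,-.153)
go((.4805,-.1533,.219),0,.038)
E
```

```text
t 33.0 pos [ 0.4809 -0.1534  0.4043] rot [ 3.141 -0.006  0.037] F [ 1.1  0.9 -2.4] w 0.0119 q [ 0.08  0.07 -0.36  0.   -1.13  1.53]
yaw 0.04 n 6019 xrange [0.439 0.558]
-104 [0, None, None, 566, np.float64(0.7), np.float64(0.042)]
-52 [0, None, None, 583, np.float64(0.9), np.float64(0.045)]
0 [581, np.float64(0.9), np.float64(0.037), 565, np.float64(0.8), np.float64(0.036)]
52 [0, None, None, 236, np.float64(1.8), np.float64(0.035)]
104 [516, np.float64(-0.3), np.float64(0.032), 583, np.float64(-0.5), np.float64(0.039)]
held top 4768 [[ 0.5008 -0.1584  0.2606]
 [ 0.5331 -0.1521  0.2626]
 [ 0.5606 -0.1459  0.2641]] slope 0.032 y@.5355 -0.152
turn [0.    0.007 0.001] shift [ -0.5  -0.1 -26.5] target [ 0.4805 -0.1533  0.378 ]
```

View pics/w16.png

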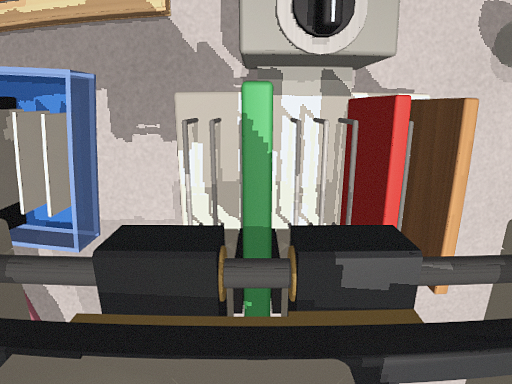

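>>> {"op": "arm_command", "data": {"targets": [[[0,0.006,0],[0,0.7,-25],1],[[0,0,0],[0,0,-20],1],[[0,0,0],[0,0,-20],1],[[0,0,0],[0,0,-15],1],[[0,0,0],[0,0,-12],1],[[0,0,0],[0,0,-7],1],[[0,0,0],[0,0,-4],1],[[0,0,0],[0,0,0],1]]}}

```text
t: 33.85
eef_pos: [0.481, -0.1529, 0.3011]
ee_rot: [-3.142, -0.001, 0.037]
force: [0.1, -0.2, -2.2]
width: 0.0124
```

>>> {"op": "arm_command", "data": {"targets": [[[0,0,0],[0,0,-1],1],[[0,0,0],[0,0,-1],1],[[0,0,0],[0,0,0],1]]}}

```text
t: 34.15
eef_pos: [0.481, -0.153, 0.2994]
ee_rot: [-3.141, -0.001, 0.036]
force: [-0.6, 0.4, -2.0]
width: 0.0118
```

>>> {"op": "arm_command", "data": {"targets": [[[0,0,0],[0,0,-1.5],1],[[0,0,0],[0,0,0],1]]}}

```text
t: 34.35
eef_pos: [0.4809, -0.153, 0.2976]
ee_rot: [-3.141, -0.001, 0.036]
force: [-0.1, 0.0, -2.8]
width: 0.0118
```

>>> {"op": "arm_command", "data": {"targets": [[[0,0,0],[0,0,-1],1],[[0,0,0],[0,0,0],1]]}}

```text
t: 34.55
eef_pos: [0.4809, -0.153, 0.297]
ee_rot: [3.142, -0.001, 0.037]
force: [-2.5, -0.3, 3.4]
width: 0.0119
```

>>> {"op": "arm_command", "data": {"targets": [[[0,0,0],[0,0,-0.5],1],[[0,0,0],[0,0,0],1]]}}

```text
t: 34.75
eef_pos: [0.4808, -0.1531, 0.297]
ee_rot: [3.141, -0.001, 0.037]
force: [-4.2, 1.2, 8.9]
width: 0.0119
```

Contact with the floor. Releasing green and going for black.

>>> {"op": "arm_command", "data": {"targets": [[[0,0,0],[0,0,0],0.6],[[0,0,0],[0,0,0],0.6],[[0,0,0],[0,0,0],0.6],[[0,0,0],[0,0,15],0.6],[[0,0,0],[0,0,30],0.6],[[0,0,0],[0,0,45],0.6],[[0,0,0],[0,20,30],0.6],[[0,0,-0.02],[-4,45,0],0.6]]}}

```text
t: 35.55
eef_pos: [0.4784, -0.0887, 0.4206]
ee_rot: [3.141, -0.009, 0.014]
force: [1.3, 0.6, -1.1]
width: 0.035
```

>>> {"op": "arm_command", "data": {"targets": [[[0,0,-0.02],[-10,45,0],0.6],[[0,0,-0.02],[-10,45,0],0.6],[[0,0,-0.02],[-10,45,0],0.6],[[0,0,-0.013],[-10,45,0],0.6],[[0,0,0],[0,45,10],0.6],[[0,0,0],[0,20,10],0.6],[[0,0,0],[0,0,0],0.6],[[0,0,0],[0,0,0],0.6]]}}

```text
t: 36.35
eef_pos: [0.4368, 0.1575, 0.4359]
ee_rot: [-3.142, -0.001, -0.055]
force: [-0.0, -0.2, -0.7]
width: 0.0351
```

```bash
python3 - <<'E'
from h import *
st(); c=camera_params('wrist'); save('wrist','w17'); boards('w17',c)
go((.482,.168,.112),.2216,-.055,.08)
E
```

```text
t 36.35 pos [0.4368 0.1575 0.4359] rot [-3.142e+00 -1.000e-03 -5.500e-02] F [-0.  -0.2 -0.7] w 0.0351 q [ 0.77 -0.02 -0.38  0.   -1.21  0.74]
red 1 [266.  90.] ztop 0.032 x [0.5235 0.5235 0.5235] toprect [523.5 141.4] [0. 0.] 0.0 slope 0.1351
green 2 [260. 108.] ztop 0.0622 x [0.5039 0.5044 0.505 ] toprect [504.4 149. ] [1.6 0. ] -137.1 slope 0.9294
black 5019 [248. 130.] ztop 0.1307 x [0.404  0.486  0.5575] toprect [480.3 170.3] [ 13.  157.9] 86.9 slope -0.0558
   face y=-0.057x+0.221z+0.1645 n 2665 / 2665 zrange [0.033 0.118]
wood 10 [231.  76.] ztop 0.129 x [0.5296 0.5332 0.5367] toprect [533.1 173.4] [0.1 7.3] 84.9 slope -0.0826
turn [-0.221  0.013  0.001] shift [ 48.2  63.6 -90.5] target [0.4849 0.2205 0.3452]h.py:34: RankWarning: Polyfit may be poorly conditioned
  ax=np.polyfit(t[:,0],t[:,1],1)
```

View pics/w17.png

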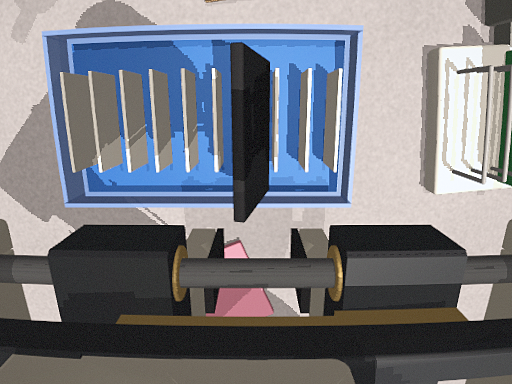

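Black is the only board left, at column 248. Its centre is (0.4805, 0.168) at grasp height. Now to its approach pose.

>>> {"op": "arm_command", "data": {"targets": [[[-0.06,0.003,0],[15.7,21,-30],0.6],[[-0.06,0.003,0],[15.5,21,-30],0.6],[[-0.06,0.003,0],[15.5,21,-30],0.6],[[-0.041,0.003,0],[0,0,0],0.6],[[0,0,0],[0,0,0],0.6],[[0,0,0],[0,0,0],0.6]]}}

```text
t: 37.0
eef_pos: [0.4837, 0.2193, 0.3466]
ee_rot: [2.922, -0.002, -0.057]
force: [-0.6, -0.9, 0.0]
width: 0.0349
```

```bash
python3 - <<'E'
from h import *
st(); c=camera_params('wrist'); save('wrist','w18'); boards('w18',c)
go((.4805,.168,.112),.2216,-.055)
E
```

```text
t 37.0 pos [0.4837 0.2193 0.3466] rot [ 2.922e+00 -2.000e-03 -5.700e-02] F [-0.6 -0.9  0. ] w 0.0349 q [ 0.85  0.21 -0.41  0.15 -1.13  0.59]
green 1 [262. 204.] ztop 0.1303 x [0.4884 0.4884 0.4884] toprect [488.4 166.2] [0. 0.] 0.0 slope 0.1701
black 2581 [254. 175.] ztop 0.131 x [0.4512 0.509  0.5589] toprect [504.8 169.9] [ 11.6 109.7] 87.0 slope -0.0556
wood 9 [262. 235.] ztop 0.1302 x [0.4625 0.4659 0.4688] toprect [465.7 167.2] [0.4 6.4] 89.5 slope -0.0127
turn [-0.003  0.002  0.002] shift [ -1.2 -16.3 -80. ] target [0.4824 0.2029 0.2671]h.py:34: RankWarning: Polyfit may be poorly conditioned
  ax=np.polyfit(t[:,0],t[:,1],1)
```

>>> {"op": "arm_command", "data": {"targets": [[[0,0,0],[-0.6,-6,-28],0.6],[[0,0,0],[-0.6,-5,-27],0.6],[[0,0,0],[0,-3,-15],0.6],[[0,0,0],[0,-2,-10],0.6],[[0,0,0],[0,0,0],0.6],[[0,0,0],[0,0,0],1],[[0,0,0],[0,0,0],1],[[0,0,0],[0,0,0],1]]}}

```text
t: 37.85
eef_pos: [0.4827, 0.2044, 0.267]
ee_rot: [2.922, -0.003, -0.056]
force: [0.6, 0.3, 0.0]
width: 0.0164
```

>>> {"op": "arm_command", "data": {"targets": [[[0,0,0],[0,0,0],1],[[0,0,0],[0,0,0],1],[[0,0,0],[0,0,0],1]]}}

```text
t: 38.15
eef_pos: [0.4826, 0.2038, 0.2669]
ee_rot: [2.919, -0.002, -0.056]
force: [-0.0, -3.2, 6.9]
width: 0.0119
```

>>> {"op": "arm_command", "data": {"targets": [[[0,0,0],[0.3,4,18],1],[[0,0,0],[0.5,8,36],1],[[0,0,0],[0.5,8,36],1],[[0.05,-0.003,0.02],[0,0,40],1],[[0.086,-0.003,0.036],[0,0,22],1],[[0.086,0.001,0.038],[0,0,0],1],[[0,0,0],[0,-20,0],1],[[0,0,0],[-1,-40,0],1]]}}

```text
t: 38.95
eef_pos: [0.4827, 0.1642, 0.4178]
ee_rot: [-3.141, -0.004, 0.038]
force: [0.7, -1.1, -1.4]
width: 0.0121
```

>>> {"op": "arm_command", "data": {"targets": [[[0,0,0],[-1,-45,0],1],[[0,0,0],[-1,-45,0],1],[[0,0,0],[-1,-45,0],1],[[0,0,0],[-1,-45,0],1],[[0,0,0],[-0.5,-45,0],1],[[0,0,0],[0,-40,-7],1],[[0,0,0],[0,0,-8],1],[[0,0,0],[0,0,0],1]]}}

```text
t: 39.75
eef_pos: [0.4772, -0.1022, 0.4014]
ee_rot: [-3.141, -0.0, 0.034]
force: [0.2, 0.3, 0.2]
width: 0.0118
```

>>> {"op": "arm_command", "data": {"targets": [[[0,0,0],[0,0,0],1],[[0,0,0],[0,0,0],1]]}}

```text
t: 39.95
eef_pos: [0.4784, -0.1001, 0.4034]
ee_rot: [-3.141, -0.004, 0.039]
force: [-0.9, -0.1, -1.9]
width: 0.0117
```

```bash
python3 - <<'E'
from h import *
st(); c=camera_params('wrist'); save('wrist','w19'); wires('w19',c); heldtop('w19',c,0,-.101)
go((.4785,-.1013,.219),0,.038)
E
```

```text
t 39.95 pos [ 0.4784 -0.1001  0.4034] rot [-3.141 -0.004  0.039] F [-0.9 -0.1 -1.9] w 0.0117 q [ 0.2   0.05 -0.39 -0.   -1.13  1.41]
yaw 0.038 n 4868 xrange [0.433 0.558]
-104 [0, None, None, 9, np.float64(-5.8), None]
-52 [0, None, None, 700, np.float64(1.1), np.float64(0.048)]
0 [612, np.float64(1.1), np.float64(0.042), 593, np.float64(0.9), np.float64(0.046)]
52 [0, None, None, 573, np.float64(0.9), np.float64(0.037)]
104 [73, np.float64(-1.5), np.float64(0.037), 57, np.float64(2.9), np.float64(0.037)]
held top 4614 [[ 0.5006 -0.1049  0.26  ]
 [ 0.5312 -0.0986  0.2622]
 [ 0.5577 -0.0924  0.2636]] slope 0.034 y@.5355 -0.0984
turn [-0.001  0.004 -0.001] shift [  0.1  -1.2 -25.4] target [ 0.4785 -0.1013  0.378 ]
```

View pics/w19.png

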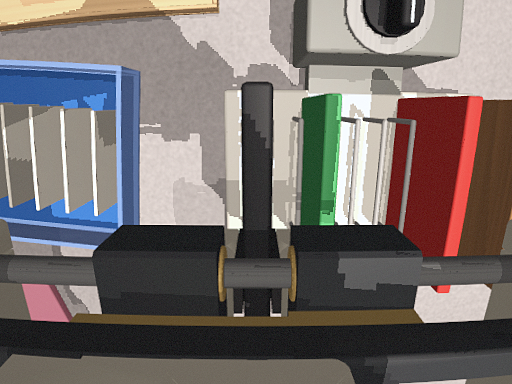

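Held black is on the slot +104 line within a millimetre. Lowering.

>>> {"op": "arm_command", "data": {"targets": [[[0,0.004,0],[0,-0.6,-25],1],[[0,0,0],[0,0,-20],1],[[0,0,0],[0,0,-20],1],[[0,0,0],[0,0,-15],1],[[0,0,0],[0,0,-12],1],[[0,0,0],[0,0,-7],1],[[0,0,0],[0,0,-4],1],[[0,0,0],[0,0,0],1]]}}

```text
t: 40.8
eef_pos: [0.4784, -0.1014, 0.3001]
ee_rot: [-3.141, 0.0, 0.038]
force: [-0.0, -0.1, -1.1]
width: 0.0117
```

>>> {"op": "arm_command", "data": {"targets": [[[0,0,0],[0,0,-1],1],[[0,0,0],[0,0,-1],1],[[0,0,0],[0,0,0],1]]}}

```text
t: 41.1
eef_pos: [0.4783, -0.1016, 0.2984]
ee_rot: [-3.14, -0.001, 0.037]
force: [-0.1, 0.6, -1.6]
width: 0.0118
```

>>> {"op": "arm_command", "data": {"targets": [[[0,0,0],[0,0,-1],1],[[0,0,0],[0,0,0],1]]}}

```text
t: 41.3
eef_pos: [0.4782, -0.1016, 0.2971]
ee_rot: [-3.14, -0.0, 0.037]
force: [0.1, 0.4, -1.4]
width: 0.012
```

>>> {"op": "arm_command", "data": {"targets": [[[0,0,0],[0,0,-1],1],[[0,0,0],[0,0,0],1]]}}

```text
t: 41.5
eef_pos: [0.4783, -0.1016, 0.2963]
ee_rot: [-3.141, -0.0, 0.037]
force: [-1.4, -0.3, 1.6]
width: 0.012
```

>>> {"op": "arm_command", "data": {"targets": [[[0,0,0],[0,0,-0.7],1],[[0,0,0],[0,0,0],1]]}}

```text
t: 41.7
eef_pos: [0.4783, -0.1017, 0.2963]
ee_rot: [-3.141, -0.001, 0.037]
force: [-3.6, 0.6, 9.7]
width: 0.0117
```

Contact. Releasing, lifting clear and moving toward the dial, then I check everything before turning it.

>>> {"op": "arm_command", "data": {"targets": [[[0,0,0],[0,0,0],0.6],[[0,0,0],[0,0,0],0.6],[[0,0,0],[0,0,0],0.6],[[0,0,0],[0,0,15],0.6],[[0,0,0],[0,0,30],0.6],[[0,0,0],[0,0,45],0.6],[[0,0,0],[0,0,30],0.6],[[0,0,0],[30,-19,0],0.6]]}}

```text
t: 42.5
eef_pos: [0.5076, -0.12, 0.4214]
ee_rot: [-3.14, -0.01, 0.039]
force: [1.6, 0.7, 0.6]
width: 0.0349
```

>>> {"op": "arm_command", "data": {"targets": [[[0,0,0],[40,-25,0],0.5],[[0,0,0],[40,-25,0],0.5],[[0,0,0],[33,-20,0],0.5],[[0,0,0],[10,-8,0],0.5],[[0,0,0],[0,0,0],0.5],[[0,0,0],[0,0,0],0.5]]}}

```text
t: 43.1
eef_pos: [0.6308, -0.1984, 0.4148]
ee_rot: [-3.14, 0.001, 0.037]
force: [0.0, 1.5, -0.0]
width: 0.0437
```

```bash
python3 - <<'E'
from h import *
st(); save('scene','s20'); save('side','d20'); st()
a=cv2.imread('pics/s20.png')[140:300,100:400];b=cv2.imread('pics/d20.png')[130:320,150:350]
cv2.imwrite('pics/c20.png',np.hstack([cv2.resize(a,(450,240)),cv2.resize(b,(253,240))]))
for n,f in (('scene','s20'),('side','d20')):
    P=cloud(camera_params(n),np.load(f'pics/{f}.npz')['d']); p=np.load(f'pics/{f}.npz')['p']
    hsv=cv2.cvtColor(p,cv2.COLOR_RGB2HSV); H,S,V=[hsv[...,i].astype(int) for i in range(3)]
    X,Y,Z=[P[...,i] for i in range(3)]
    on=(X>.38)&(X<.585)&(Y>-.36)&(Y<-.06)&(Z>.095)&(Z<.2)
    for k,mm in {'red':((H<4)|(H>174))&(S>120),'green':(H>45)&(H<80)&(S>90),'black':(V<60)&(S<90),'wood':(H>4)&(H<22)&(S>90)}.items():
        q=P[on&mm]
        if len(q)<30: print(n,k,len(q)); continue
        zt=np.percentile(q[:,2],97); t=q[q[:,2]>zt-.007]
        print(n,k,len(q),'ztop',zt.round(4),'x',np.percentile(t[:,0],[2,98]).round(4),'y',np.median(t[:,1]).round(4),'lower y',np.median(q[(q[:,2]<.115)][:,1]).round(4))
    m=(H>5)&(H<16)&(S>170)&(X>.62)&(Y>-.06)&(Y<.24)&(Z<.06); q=P[m]; print('brush',np.percentile(q,[2,98],axis=0).round(3))
    m=(Z>.145)&(Z<.16)&(X>.59)&(X<.68)&(Y<-.16)&(Y>-.24); print('bar',m.sum(), cv2.minAreaRect((P[m][:,:2]*1000).astype(np.float32)) if m.sum()>5 else '')
E
```

```text
t 43.1 pos [ 0.6308 -0.1984  0.4148] rot [-3.14e+00  1.00e-03  3.70e-02] F [ 0.   1.5 -0. ] w 0.0437 q [-0.01  0.33 -0.   -0.   -1.24  1.62]
t 43.2 pos [ 0.6304 -0.198   0.4158] rot [-3.14  -0.     0.038] F [0.3 0.1 0.8] w 0.0439 q [-0.01  0.33 -0.01 -0.   -1.24  1.62]
scene red 289 ztop 0.1561 x [0.5245 0.5683] y -0.2565 lower y -0.2623
scene green 342 ztop 0.1563 x [0.4711 0.563 ] y -0.1545 lower y -0.158
scene black 221 ztop 0.1564 x [0.5178 0.558 ] y -0.1022 lower y -0.1055
scene wood 427 ztop 0.1566 x [0.4127 0.5696] y -0.3087 lower y -0.3117
brush [[ 0.651 -0.021  0.004]
 [ 0.714  0.183  0.03 ]]
bar 105 ((634.7521362304688, -199.61953735351562), (45.744571685791016, 14.139893531799316), 3.1525895595550537)
side red 707 ztop 0.158 x [0.4108 0.5615] y -0.2585 lower y -0.2625
side green 822 ztop 0.1577 x [0.4045 0.552 ] y -0.1552 lower y -0.1567
side black 323 ztop 0.1584 x [0.4025 0.5507] y -0.1042 lower y -0.1066
side wood 764 ztop 0.1574 x [0.4113 0.5636] y -0.3102 lower y -0.3148
brush [[0.663 0.141 0.021]
 [0.672 0.175 0.035]]
bar 76 ((630.7589721679688, -199.489013671875), (44.25665283203125, 16.295278549194336), 0.9198878407478333)
```

View pics/c20.png

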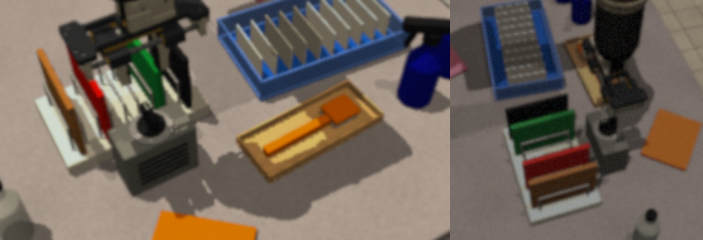

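All four boards have tops at about 156 mm (155 expected), so they are on the slot floors. The brush is in the tray and the tub is empty. Now the dial.

>>> {"op": "arm_command", "data": {"targets": [[[0,0,0.005],[1,0,-40],0.5],[[0,0,0],[0,0,-35],0.5],[[0,0,0],[0,0,-22],0.5],[[0,0,0],[0,0,-10],0.5],[[0,0,0],[0,0,0],0.5],[[0,0,0],[0,0,0],0.5],[[0,0,0],[0,0,0],1],[[0,0,0],[0,0,0],1]], "squeeze": 15}}

```text
t: 44.0
eef_pos: [0.6325, -0.1985, 0.3099]
ee_rot: [-3.141, -0.002, 0.042]
force: [0.6, 0.4, -0.2]
width: 0.0327
```

>>> {"op": "arm_command", "data": {"targets": [[[0,0,0],[0,0,0],1],[[0,0,0],[0,0,0],1],[[0,0,0],[0,0,0],1],[[0,0,0],[0,0,0],1],[[0,0,0],[0,0,0],1]]}}

```text
t: 44.5
eef_pos: [0.6323, -0.1985, 0.3087]
ee_rot: [-3.14, -0.0, 0.042]
force: [-2.0, 2.1, 3.1]
width: 0.0138
```

Gripped. Turning clockwise about 2.6 rad (20 × −0.13).

>>> {"op": "arm_command", "data": {"targets": [[[0,0,-0.13],[-0.5,0,0],1],[[0,0,-0.13],[-0.5,0,0],1],[[0,0,-0.13],[0,0,0],1],[[0,0,-0.13],[0,0,0],1],[[0,0,-0.13],[0,0,0],1],[[0,0,-0.13],[0,0,0],1],[[0,0,-0.13],[0,0,0],1],[[0,0,-0.13],[0,0,0],1]]}}

```text
t: 45.3
eef_pos: [0.6318, -0.1985, 0.3087]
ee_rot: [-3.139, -0.001, -1.003]
force: [1.5, 1.6, 2.0]
width: 0.0141
```

>>> {"op": "arm_command", "data": {"targets": [[[0,0,-0.13],[0,0,0],1],[[0,0,-0.13],[0,0,0],1],[[0,0,-0.13],[0,0,0],1],[[0,0,-0.13],[0,0,0],1],[[0,0,-0.13],[0,0,0],1],[[0,0,-0.13],[0,0,0],1],[[0,0,-0.13],[0,0,0],1],[[0,0,-0.13],[0,0,0],1]]}}

```text
t: 46.1
eef_pos: [0.6316, -0.1984, 0.3087]
ee_rot: [-3.14, 0.0, -2.043]
force: [-0.3, 2.9, 3.4]
width: 0.0138
```

>>> {"op": "arm_command", "data": {"targets": [[[0,0,-0.13],[0,0,0],1],[[0,0,-0.13],[0,0,0],1],[[0,0,-0.13],[0,0,0],1],[[0,0,-0.08],[0,0,0],1],[[0,0,0],[0,0,0],1],[[0,0,0],[0,0,0],1]]}}

```text
t: 46.7
eef_pos: [0.6315, -0.1983, 0.3087]
ee_rot: [-3.14, 0.001, -2.505]
force: [0.6, 3.1, 3.5]
width: 0.0138
```

```bash
python3 - <<'E'
from h import *
s=st(); print(s['moment'])
E
```

```text
t 46.7 pos [ 0.6315 -0.1983  0.3087] rot [-3.140e+00  1.000e-03 -2.505e+00] F [0.6 3.1 3.5] w 0.0138 q [-0.01  0.41 -0.14  0.   -1.02 -0.92]
[ 1.66528204 -0.21309284 -0.05087135]
```

>>> {"op": "arm_command", "data": {"targets": [[[0,0,-0.04],[0,0,0],1],[[0,0,-0.03],[0,0,0],1],[[0,0,0],[0,0,0],1],[[0,0,0],[0,0,0],1]]}}

```text
t: 47.1
eef_pos: [0.6315, -0.1983, 0.3087]
ee_rot: [-3.14, 0.001, -2.575]
force: [1.5, 5.4, 5.2]
width: 0.0139
```

```bash
python3 - <<'E'
from h import *
s=st(); print(s['moment'])
E
```

```text
t 47.1 pos [ 0.6315 -0.1983  0.3087] rot [-3.140e+00  1.000e-03 -2.575e+00] F [1.5 5.4 5.2] w 0.0139 q [-0.01  0.41 -0.14  0.   -1.02 -0.99]
[ 2.06599266 -0.37727329  0.30376838]
```

The moment rose to +0.30 N·m after 2.62 rad, so it is at the clockwise stop. Releasing and retreating.

>>> {"op": "arm_command", "data": {"targets": [[[0,0,0],[0,0,0],0.5],[[0,0,0],[0,0,0],0.5],[[0,0,0],[0,0,0],0.5],[[0,0,0],[0,0,20],0.5],[[0,0,0],[0,0,40],0.5],[[0,0,0],[0,0,45],0.5],[[0,0,0],[0,45,10],0.5],[[0,0,0],[0,45,0],0.5]]}}

```text
t: 47.9
eef_pos: [0.6313, -0.109, 0.4261]
ee_rot: [-3.138, 0.003, -2.581]
force: [0.6, 1.2, -0.3]
width: 0.0436
```

>>> {"op": "arm_command", "data": {"targets": [[[0,0,0],[-10,45,0],0.5],[[0,0,0],[-20,45,0],0.5],[[0,0,0],[-20,45,0],0.5],[[0,0,0],[-20,45,0],0.5],[[0,0,0],[-20,45,0],0.5],[[0,0,0],[-20,45,0],0.5],[[0,0,0],[0,0,0],0.5],[[0,0,0],[0,0,0],0.5]]}}

```text
t: 48.7
eef_pos: [0.5207, 0.1624, 0.4234]
ee_rot: [-3.14, -0.0, -2.575]
force: [0.0, -0.1, 0.8]
width: 0.0436
```

```bash
python3 - <<'E'
from h import *
st(); save('scene','s21'); save('side','d21'); st()
a=cv2.imread('pics/s21.png')[110:330,80:440];b=cv2.imread('pics/d21.png')[60:340,140:370]
cv2.imwrite('pics/c21.png',np.hstack([cv2.resize(a,(491,300)),cv2.resize(b,(246,300))]))
for n,f in (('scene','s21'),('side','d21')):
    P=cloud(camera_params(n),np.load(f'pics/{f}.npz')['d']); p=np.load(f'pics/{f}.npz')['p']
    hsv=cv2.cvtColor(p,cv2.COLOR_RGB2HSV); H,S,V=[hsv[...,i].astype(int) for i in range(3)]
    X,Y,Z=[P[...,i] for i in range(3)]
    on=(X>.38)&(X<.585)&(Y>-.36)&(Y<-.06)&(Z>.095)&(Z<.2)
    for k,mm in {'red':((H<4)|(H>174))&(S>120),'green':(H>45)&(H<80)&(S>90),'black':(V<60)&(S<90),'wood':(H>4)&(H<22)&(S>90)}.items():
        q=P[on&mm]; zt=np.percentile(q[:,2],97); t=q[q[:,2]>zt-.007]
        print(n,k,len(q),'ztop',zt.round(4),'x',np.percentile(t[:,0],[2,98]).round(4),'y',np.median(t[:,1]).round(4))
    m=(H>5)&(H<16)&(S>150)&(X>.62)&(Y>-.06)&(Y<.24)&(Z<.06)&(Z>.012); q=P[m]; print('brush',np.percentile(q,[2,98],axis=0).round(3))
    m=(Z>.145)&(Z<.16)&(X>.59)&(X<.68)&(Y<-.16)&(Y>-.24); print('bar',m.sum(), cv2.minAreaRect((P[m][:,:2]*1000).astype(np.float32)))
E
```

```text
t 48.7 pos [0.5207 0.1624 0.4234] rot [-3.14  -0.    -2.575] F [ 0.  -0.1  0.8] w 0.0436 q [ 0.66  0.13 -0.25  0.   -1.19 -1.67]
t 48.8 pos [0.5214 0.1609 0.4233] rot [-3.14  -0.    -2.578] F [ 0.2 -0.2  0.4] w 0.0439 q [ 0.66  0.13 -0.25  0.   -1.19 -1.67]
scene red 444 ztop 0.1566 x [0.4127 0.5659] y -0.2576
scene green 520 ztop 0.1569 x [0.4101 0.5618] y -0.1548
scene black 493 ztop 0.1566 x [0.4121 0.5594] y -0.1044
scene wood 432 ztop 0.1568 x [0.413  0.5667] y -0.3085
brush [[ 0.654 -0.021  0.013]
 [ 0.716  0.172  0.028]]
bar 118 ((632.9950561523438, -199.52474975585938), (46.582862854003906, 15.789728164672852), 30.973342895507812)
side red 711 ztop 0.1575 x [0.4122 0.5632] y -0.2585
side green 817 ztop 0.1579 x [0.4047 0.5541] y -0.1553
side black 300 ztop 0.158 x [0.4016 0.5518] y -0.1035
side wood 762 ztop 0.1574 x [0.4099 0.5637] y -0.3103
brush [[ 0.664 -0.02   0.014]
 [ 0.711  0.173  0.033]]
bar 69 ((631.4314575195312, -198.8979949951172), (49.341007232666016, 14.316556930541992), 31.62664222717285)
```

View pics/c21.png

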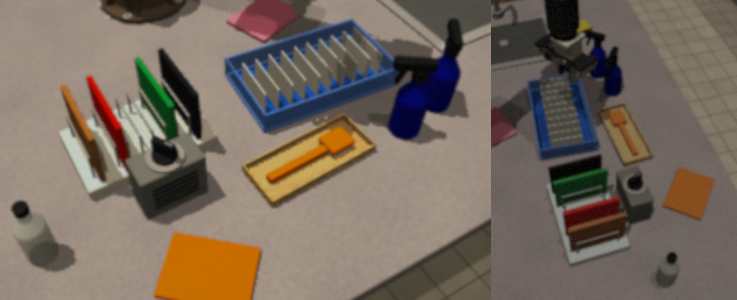

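The final views show four boards upright in separate slots, the brush in the tray and the bottles where they were. The dial bar is at about 31°, against roughly 33° expected at full. Handing in.

```bash
python3 -c "
from station import *
print(job_done())"
```

```text
the job is handed in; nothing more can be done
None
```

The job is done and handed in at about 49 s of the 210 s allowed, in the order asked; the hand-in gave no verdict.

- **Dial off:** I turned it anticlockwise until it met its stop. The moment on the tool rose to −0.22 N·m, and the bar then lay along the stand's x axis.
- **Brush:** I laid it flat in the wooden sink tray.
- **Boards:** There were four, with yellow absent. I placed wood, red, green and black in the slots at y = −104, −52, 52 and 104 mm. I lowered each one until I felt it touch the slot floor.
- **Dial full:** I turned it clockwise 2.62 rad by the tool's yaw, until it met the stop at +0.30 N·m.

**Last checks:**
- The board tops read 156–158 mm, where 155 mm is expected. They look centred along their slots; the two fixed cameras disagree by up to about 6 mm along the slot, so that is as fine as I can say.
- The brush is inside the tray, with its highest point at about 28–33 mm depending on the camera, where 28 mm is expected for lying flat.
- The dial bar reads about 31°, where about 33° is expected at full, which is within measuring error.
- The tub is empty, and the spray and soap bottles look untouched. I saw no board or brush knocked aside during the run.

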